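Index a worm-driven dividing table on by a quarter turn

ROBOT

A 7-joint arm with a two-finger parallel gripper is mounted at the origin on a cart in front of the work surface, level with it; the furniture and walls round the work are solid. World frame = base frame: x ahead of the robot, y to its left, z up, the work surface at z = 0. Lengths are in mm, angles in rad, forces in N, time in s.
With the tool pointing down it reaches from about 400 to 925 mm from the base axis. Payload 5.6 kg.
Tool frame: the origin (TCP) lies between the finger pads; the fingertips stand tips_ahead ahead of it and the grasp point (between the pads) is the TCP (tips_ahead is the distance from the TCP to the fingertips, in mm); y points along the fingers, z is the direction in which the jaws open and shut, and the axes are right-handed (so a half turn about y gives the same grasp; the last joint's range is limited). The gripper opens to 85 mm and grips with 20 to 120 N. Pads are 22 mm wide; open, the fingers measure 114 mm over their backs; the gripper's body (76 mm by 85 mm) begins 54 mm behind the grasp point. The pads swing forward as they close: fully open they stand 13 mm farther back than shut.
Start: joints at [-1.267, 0.468, -0.012, 1.603, 0.006, 1.071, -0.056], TCP at [220.968, 611.294, 250.29] pointing down, gripper open.
Joint ranges: [-2.53, 2.53], [-0.31, 2.02], [-1.57, 1.55], [0.28, 2.44], [-1.29, 4.43], [0.15, 1.84], [-2.92, 2.92]. Speed limits (rad/s): [2.57, 2.57, 3.14, 3.14, 3.14, 3.14, 3.14].

INTERFACE

Orientations are given as a unit quaternion [w, x, y, z].
In Python, from station import * gives the robot as it stands.
- The arm moves only by the tool send_rows, never from a script. Its argument "series" is a list that holds one entry, the list of rows, each a list of 5 numbers: the shift along the world's x, y, z in m, then the turn about the world's z in degrees, then the opening, from -1 (shut) to 1 (fully open). In form: [[[dx, dy, dz, spin, claw], ...]]. A call has exactly 10 rows; each row shifts and turns the commanded pose from where the row before left it; what a row does not reach is not made up. A row lasts 1/12 s, in which the tool goes at most 41.7 mm and 7.16 degrees, less where a joint would pass 70% of its speed; a pose out of reach is approached as far as the arm can. A call is refused whole if a number of a shift passes 0.0417 or a number of a turn 7.16, either way. A call with a gripper value outside its range is refused whole. The fingers move at their own pace and stop on an object; the grip force is fixed at half the most. Time passes only in rows, so rows that do not move let the fingers close, or fill a call up. It gives the time, the measured TCP pose, the force and the opening at its end, in the units of the state.
- state(): the state, without advancing time (a new reading comes with each control period).
- capture(name): name is "scene" or "top" or "wrist"; returns the picture (420x560x3 uint8, red, green, blue); there is no depth.
- get_calibration(name): a dict with "fovy" (degrees; the focal length in pixels is half the picture's height over the tangent of half this angle, whatever the lens; pixels are square), "cx", "cy" (the principal point, pixels), "k1" (the pictures are not rectified: a ray, as slopes to the right and down, at radius r is drawn at 1 + k1 r^2 times it, then the intrinsics apply), "world_to_cam" (4x4, takes a point from world to camera coordinates). Camera axes: x right, y down, z forward; pixel columns grow to the right and rows downward; lengths in mm; the calibration is good to about 2 mm. A picture is of the moment at which its call begins: read the wrist's pose just before it. get_calibration takes no time and is no camera call; for the wrist camera it gives the pose at the moment of the call.
- close_job(): hands the job in, once; it reports no verdict.
Trained networks look in the newest picture that a camera, given by its name, has taken for a name from the list of things; names that differ only in an ending like _2 or _b are one class to them, and where a whole thing is asked for, a point or a joint stands for the part that bears it (a point fixed in the world has none). Each returns a list of dicts, best first, with "score" (0 to 1); they miss things now and then, are a little off and sometimes report something else, mostly with a low value. They report only what shows in the picture. A call takes as long as a camera call. They do not tell look-alikes from the thing itself.
- look_for(target, camera): "xy" ([column, row] as shares, 0 to 1, of the picture: columns of its width, rows of its height, amid what is visible of it).
- mark_of(target, camera): "xy" ([column, row] as shares, 0 to 1, of the picture: columns of its width, rows of its height: a listed point, or the origin of a listed thing).
The state is a dict: "t": time; "q": joint angles; "qd": joint speeds; "joint_torque": joint torques, N m; "tool_pos": TCP position; "eef_rot": TCP orientation; "ft_force": force on the tool from outside, world axes, zero at the start; "torque": the same for the moment, N m; "gripper_width": finger opening in mm.
Only numpy, scipy, OpenCV 4.12 (cv2) and the standard library are available. Lean on these libraries where they do the work, as an engineer would, in place of code of your own. Each camera call takes 0.05 s, during which the arm holds its last target.

TASK

Index the dividing table on by one quarter so the next side of the cup can be marked: lift the stop pin out of its hole and put it fully home in the next hole anticlockwise (seen from above). Then wind the worm crank anticlockwise, about three turns, until the stop screw in the table's lug comes up snug against the pin: firm contact that you can feel, but do not force it. Leave it snug, with the cup undisturbed on the table.

Things in the scene. Friction and masses are not known exactly. Their poses are not given: they have to be found in the camera images.
- divider: Fixed base: grey round plate 260 mm wide, 10 thick; grey worm box (84 x 84 mm, top 72 mm up) at its +y side, crank axis 190 mm from the origin. Origin on the turntable's axis at table level, z up. Four drilled steel bosses (36 mm square, tops 36 mm up) 108 mm from the axis at -135, -45, 45, 135 degrees from its +x, anticlockwise positive.
- hole_a (a point): Mouth centre (36 mm up) of the hole at -135 degrees, where the stop pin stands at the start. Holes are 13.5 mm wide, 24 mm deep (bottom 12 mm above the table), slightly chamfered.
- hole_b (a point): Mouth centre (36 mm up) of the next hole anticlockwise, at -45 degrees: the pin's new place.
- lug (a point): Point on the middle of the turntable's lug, 108 mm from the axis and 47 mm up; x points outward along the lug. In the lug's leading (anticlockwise) face, 6 mm from this point, sits an 8 mm brass stop screw that sticks out 1 to 9 mm, set differently each time and not told: its end meets the pin. It starts about 8 to 30 mm short of the pin in hole_a.
- stop_pin: Loose steel stop pin, 90 mm long, about 0.08 kg: shaft 12 mm thick with a bevelled foot, dark round head 18 mm thick over the upper 40 mm. Origin at the foot's end, z up along the pin. Seated, its foot is 12 mm above the table and its head spans 62 to 102 mm up.
- pin_grip (a point): Point on the pin's axis 70 mm above its foot, in the middle of its head: where to hold it.
- handle_grip (a point): Middle (111 mm up) of the crank's upright wooden handle, 16 mm thick, 89 to 129 mm up, 30 mm off the crank axis. It spins freely on itself: hold it without turning and carry it round. Anticlockwise turns the table anticlockwise, 12 turns to one. Drag 3 to 4 N; at the stop it climbs by 1 N per 3.5 N of lug force, within a few mm. The worm stays where it is left.
- crank_axis (a point): Point on the vertical crank axis, 112 mm up; does not move.
- turntable: Steel turntable 164 mm wide, top 56 mm up, driven by the crank. Origin on its vertical axis, 36 mm up; x points along its one radial lug, 12 mm wide, which sticks out to 120 mm from the axis, 41 to 53 mm up, and passes over the bosses.
- cup: Loose leather-hard clay cup, 65 mm across and 62 mm tall, standing on the turntable's centre and turning with it; origin at the centre of its underside (56 mm up), z up.
Things that resemble listed ones, but are neither listed nor needed, are in the scene too. There is more than one size of the stop_pin; the one meant has the size given above.

How it is judged (in metres and radians):
On the way, in this order (a step that is already met when the one before it is completed fails the run):
1. the stop pin is fully home and upright in the next hole (horizontal distance between stop_pin and hole_b below 0.004 m and height (world z) of stop_pin below 0.015 m and angle between stop_pin's own z axis and vertical below 0.2 rad), for 0.2 s.
2. the lug is wound up snug against the pin (contact force between turntable and stop_pin above 4 N), for 0.2 s.
At the end, for the whole second after the job is handed in: The stop pin is fully home in the next hole anticlockwise (foot within 3 mm of the hole's bottom and 4 mm of its centre, tilted less than 0.2 rad), the lug bears on it with more than 4 N, the turntable is still, and the cup stands upright within 20 mm of the table's centre (all of step 1 and contact force between turntable and stop_pin above 4 N and angular speed of turntable below 0.02 rad/s and horizontal distance between cup and divider below 0.02 m and angle between cup's own z axis and vertical below 0.1 rad); the robot touches nothing.
It fails at once if the lug is forced against the pin with more than 25 N (contact force between turntable and stop_pin above 25 N).
It fails at once if the cup is tipped or shoved off the centre (angle between cup's own z axis and vertical above 0.3 rad or horizontal distance between cup and divider above 0.03 m).
It also fails if it takes over 72 s, if anything falls off the work surface, if the arm or the gripper's body presses on something with over 40 N, if the wrist force passes 120 N, or if a joint passes its speed limit or range.

## Working session

There is one attempt and no reset: what is moved stays moved. The work goes in short steps, Python scripts to look and compute and a tool call to move; the robot and the scene stay as the last step left them, time stands still between calls to the robot, and variables do not carry over. Pictures are saved under pics/ and viewed, and the job is handed in when it is done.

Besides the shell and the picture viewer there is one more tool, called after "Emit:" by a JSON object that holds its "fn" and its "kwargs", one argument or row to a line. send_rows: Moves the arm, as the interface text tells. Its arguments: {"type":"object","properties":{"series":{"type":"array","items":{"type":"array","items":{"type":"array","items":{"type":"number"}}}}},"required":["series"]}

```bash
mkdir -p pics; ls; cat > h.py <<'E'
from station import *
import numpy as np, cv2
def K(c):
    f=210/np.tan(np.radians(c['fovy'])/2); return f
def ray(c,uv):
    # uv px -> origin, dir world
    f=K(c); d=np.array([(uv[0]-c['cx'])/f,(uv[1]-c['cy'])/f]); k=c['k1']
    s=d.copy()
    for _ in range(30): s=d/(1+k*(s@s))
    M=np.array(c['world_to_cam']); R=M[:3,:3]; t=M[:3,3]
    v=R.T@np.array([s[0],s[1],1]); return -R.T@t, v/np.linalg.norm(v)
def proj(c,p):
    M=np.array(c['world_to_cam']); q=M[:3,:3]@np.array(p,float)+M[:3,3]; s=q[:2]/q[2]
    s=s*(1+c['k1']*(s@s)); return s*K(c)+np.array([c['cx'],c['cy']])
def atz(c,uv,z):
    o,d=ray(c,uv); return o+d*(z-o[2])/d[2]
def tri(obs):
    A=np.zeros((3,3));b=np.zeros(3);L=[]
    for c,uv in obs:
        o,d=ray(c,uv);P=np.eye(3)-np.outer(d,d);A+=P;b+=P@o;L.append((o,d))
    p=np.linalg.solve(A,b); return p,[float(np.linalg.norm((np.eye(3)-np.outer(d,d))@(p-o))) for o,d in L]
def save(n,im): cv2.imwrite('pics/'+n+'.png',im[:,:,::-1])
E
python3 - <<'E'
from h import *
np.set_printoptions(precision=3,suppress=True)
print(state())
for n in ['scene','top','wrist']:
    im=capture(n); save(n+'0',im); c=get_calibration(n); print(n,c)
    for t in ['stop_pin','pin_grip','hole_a','hole_b','lug','handle_grip','crank_axis','divider','turntable','cup']:
        r=mark_of(t,n); print(t,[(np.round(np.array(x['xy'])*[560,420],1).tolist(),round(x['score'],2)) for x in r][:5])
print(state()['t'])
E
```

```text
pics
{'t': 0.0, 'q': array([-1.267,  0.468, -0.012,  1.604,  0.006,  1.071, -0.056]), 'qd': array([ 0.001,  0.   , -0.001,  0.   ,  0.001,  0.001, -0.001]), 'joint_torque': array([ -0.002, -53.238,   0.02 , -25.132,   0.011,   0.008,   0.   ]), 'tool_pos': array([220.815, 610.763, 249.334]), 'eef_rot': array([-0.696,  0.697, -0.122,  0.122]), 'ft_force': array([0.043, 0.295, 0.064]), 'torque': array([-0.019,  0.033, -0.027]), 'gripper_width': 85.05652311806797}
scene {'fovy': 47.94556691963806, 'cx': 285.80804071402224, 'cy': 203.24729481906226, 'k1': -0.0646735847082504, 'world_to_cam': array([[ -0.895,  -0.446,  -0.016, 546.371],
       [ -0.32 ,   0.666,  -0.673, 195.872],
       [  0.311,  -0.597,  -0.739, 971.448],
       [  0.   ,   0.   ,   0.   ,   1.   ]])}
stop_pin [([341.8, 223.3], 0.71), ([299.5, 158.5], 0.71), ([284.6, 148.1], 0.59)]
pin_grip [([303.3, 134.2], 0.82), ([344.3, 206.4], 0.62), ([283.9, 120.3], 0.53)]
hole_a [([342.5, 215.5], 0.96), ([279.1, 200.7], 0.65)]
hole_b [([342.5, 215.5], 0.96), ([279.1, 200.7], 0.65)]
lug [([348.9, 227.0], 0.68)]
handle_grip [([269
[... 699 characters left out ...]
.7], 0.94), ([292.5, 191.0], 0.55)]
lug [([298.3, 258.8], 0.96)]
handle_grip [([187.5, 228.7], 0.64)]
crank_axis [([190.3, 242.9], 0.97), ([273.2, 226.7], 0.53)]
divider [([272.9, 227.7], 0.95)]
turntable [([274.1, 228.7], 0.98)]
cup [([271.6, 226.2], 0.69)]
wrist {'fovy': 67.64438678099752, 'cx': 277.6881107054152, 'cy': 206.40150602468088, 'k1': -0.0586885378405603, 'world_to_cam': array([[   0.34 ,    0.941,    0.001, -650.141],
       [   0.894,   -0.323,    0.31 ,  -40.156],
       [   0.292,   -0.105,   -0.951,  379.473],
       [   0.   ,    0.   ,    0.   ,    1.   ]])}
stop_pin []
pin_grip []
hole_a []
hole_b []
lug []
handle_grip []
crank_axis []
divider []
turntable []
cup []
1.65
```

View images.

View pics/scene0.png

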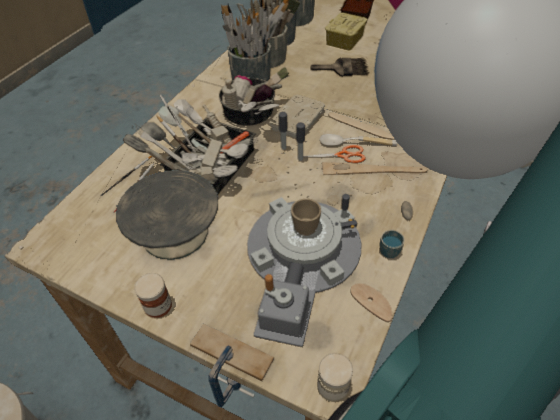

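View pics/top0.png

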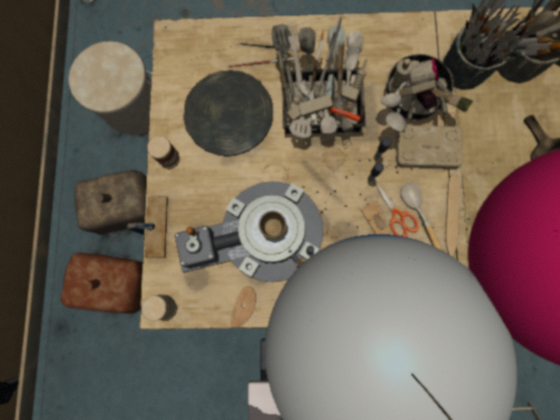

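```bash
python3 - <<'E'
from h import *
np.set_printoptions(precision=2,suppress=True)
s=get_calibration('scene');t=get_calibration('top')
for n,a,b in [('pinorig',(341.8,223.3),(310.8,250.2)),('grip',(344.3,206.4),(307.6,247.6)),('holeA',(342.5,215.5),(309.9,251.7)),('holeB',(279.1,200.7),(292.5,191)),('lug',(348.9,227),(298.3,258.8)),('handle',(269.1,284.4),(187.5,228.7)),('crank',(282.3,288.3),(190.3,242.9)),('div',(305.4,244.2),(272.9,227.7)),('tt',(304.9,235.3),(274.1,228.7)),('cup',(305,227.1),(271.6,226.2)),
 ('p2',(303.3,134.2),(383.1,147.8)),('p3',(283.9,120.3),(383.1,147.8)),('p2b',(303.3,134.2),(373,167.9))]:
    print(n,*tri([(s,a),(t,b)]))
im=cv2.imread('pics/scene0.png'); im2=cv2.imread('pics/top0.png')
cv2.imwrite('pics/crop0.png',np.hstack([cv2.resize(im[90:330,210:410],(400,480),interpolation=3),cv2.resize(im2[120:320,160:410][:,:],(400,320),interpolation=3)[:,:].copy() if 0 else cv2.resize(im2[120:300,240:390],(400,480),interpolation=3)]))
E
```

```text
pinorig [464.43  -1.93  -1.93] [1.1112074889441337, 1.1112074889442098]
grip [462.11   8.81  70.72] [3.439259917144294, 3.4392599171443727]
holeA [460.52   2.74  32.24] [1.6559333402934449, 1.6559333402935905]
holeB [607.09  42.27  53.5 ] [1.0970370319863765, 1.0970370319860279]
lug [438.82  30.77  34.26] [3.017233591333121, 3.017233591333055]
handle [505.22 286.31 112.47] [4.454413399106285, 4.454413399106445]
crank [476.43 280.8  109.12] [0.5272448021065578, 0.5272448021065974]
div [519.69  93.1   -0.79] [5.123773721924252, 5.123773721924151]
tt [517.75  90.1   27.48] [0.3976384322272713, 0.39763843222716044]
cup [517.62  94.54  61.97] [1.9476280686811585, 1.9476280686811438]
p2 [ 680.65 -187.09   68.5 ] [28.542215515934778, 28.54221551593475]
p3 [ 700.17 -175.38  102.44] [1.3693265839770858, 1.3693265839770967]
p2b [ 643.1  -151.42   97.59] [7.655393107465555, 7.655393107465764]
```

View pics/crop0.png

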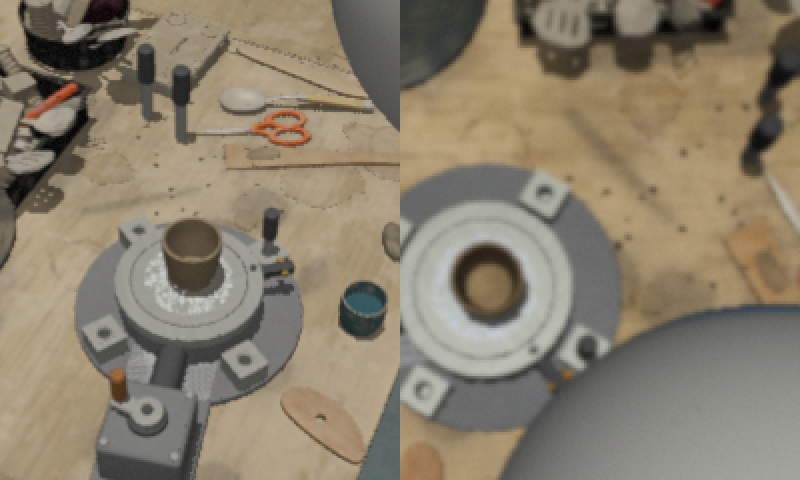

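```bash
python3 - <<'E'
from h import *
np.set_printoptions(precision=2,suppress=True)
s=get_calibration('scene');t=get_calibration('top')
p,e=tri([(s,(480,80)),(t,(392,350))]);print(p,e)
for c,r,uv in((s,105,(480,80)),(t,122,(392,355))):
    o,d=ray(c,uv);print(o,d,np.linalg.norm(p-o),np.linalg.norm(p-o)*r/K(c))
p,e=tri([(s,(405,-30)),(t,(570,240))]);print(p,e)
E
```

```text
[ 272.18 -102.48  387.53] [4.619583084404668, 4.61958308440461]
[249.28 693.47 858.81] [ 0.02 -0.86 -0.51] 925.2976872621166 205.72126140283862
[ 372.63   54.01 1067.9 ] [-0.15 -0.22 -0.96] 705.3307686952234 205.52602989226529
[ 459.11 -331.63  468.24] [26.091276065931602, 26.091276065931577]
```

View pics/wrist0.png

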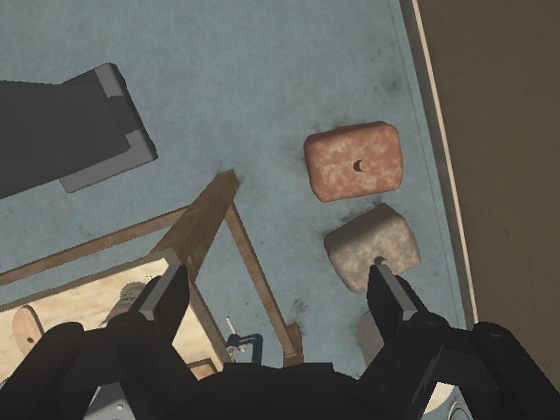

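```bash
python3 - <<'E'
import station
print([ (k,getattr(station,k)) for k in dir(station) if not k.startswith('__')])
from h import *
from scipy.spatial.transform import Rotation as R
s=state();q=s['eef_rot'];print(R.from_quat([q[1],q[2],q[3],q[0]]).as_matrix().round(3))
E
```

```text
[('MotionError', <class 'station.MotionError'>), ('capture', <function make.<locals>.drawn_camera at 0x7f28377c0180>), ('close_job', <function connect.<locals>.done at 0x7f28377337e0>), ('get_calibration', <function make.<locals>.<lambda> at 0x7f28377c0720>), ('look_for', <function make.<locals>.keyed.<locals>.call at 0x7f28377c0900>), ('mark_of', <function make.<locals>.keyed.<locals>.call at 0x7f28377c0ae0>), ('state', <function make.<locals>.<lambda> at 0x7f28377c0680>), ('tips_ahead', 19.0)]
[[ 0.94  0.    0.34]
 [-0.34  0.    0.94]
 [ 0.   -1.    0.  ]]
```

Emit:
{"fn": "send_rows", "kwargs": {
  "series": [
    [[0.026,-0.032,0.005,-1.25,1],[0.026,-0.032,0.005,-1.25,1],[0.026,-0.032,0.005,-1.25,1],[0.026,-0.032,0.005,-1.25,1],[0.026,-0.032,0.005,-1.25,1],[0.026,-0.032,0.005,-1.25,1],[0.026,-0.032,0.005,-1.25,1],[0.026,-0.032,0.005,-1.25,1],[0.026,-0.032,0.005,-1.25,1],[0.026,-0.032,0.005,-1.25,1]]
  ]
}}

```text
t: 2.48
tool_pos: [481.9, 289.6, 300.9]
eef_rot: [0.679, -0.679, 0.197, -0.198]
ft_force: [0.9, 0.2, -0.1]
gripper_width: 85.6
```

```bash
python3 - <<'E'
from h import *
np.set_printoptions(precision=2,suppress=True)
s=state();print({k:s[k] for k in('t','q','joint_torque','tool_pos','ft_force')})
for n in ['scene','wrist','top']:
    save(n+'1',capture(n))
a=[cv2.imread(f'pics/{n}1.png') for n in('scene','wrist','top')]
cv2.imwrite('pics/m1.png',np.vstack([np.hstack([cv2.resize(a[0],(400,300)),cv2.resize(a[2],(400,300))]),np.hstack([cv2.resize(a[1],(400,300)),np.zeros((300,400,3),np.uint8)])]))
c=get_calibration('wrist');print(c['world_to_cam'])
for t in ['handle_grip','crank_axis','hole_a','turntable']:
    r=mark_of(t,'wrist'); print(t,[(np.round(np.array(x['xy'])*[560,420],1).tolist(),round(x['score'],2)) for x in r][:5])
E
```

```text
{'t': 2.4833, 'q': array([-0.76,  0.27,  0.19,  1.78, -0.06,  1.1 ,  0.46]), 'joint_torque': array([ -2.99, -42.82,   0.85, -24.22,   0.14,   0.01,  -0.74]), 'tool_pos': array([481.94, 289.56, 300.94]), 'ft_force': array([ 0.9 ,  0.2 , -0.11])}
[[   0.54    0.84    0.   -504.18]
 [   0.8    -0.51    0.31 -294.27]
 [   0.26   -0.17   -0.95  349.16]
 [   0.      0.      0.      1.  ]]
handle_grip [([284.7, 198.1], 0.65), ([172.4, 266.8], 0.31)]
crank_axis [([270.8, 167.6], 0.77), ([86.2, 276.3], 0.4)]
hole_a [([103.9, 256.3], 0.94), ([187.8, 321.7], 0.62), ([96.7, 236.0], 0.51)]
turntable [([176.2, 255.8], 0.91)]
```

View pics/m1.png

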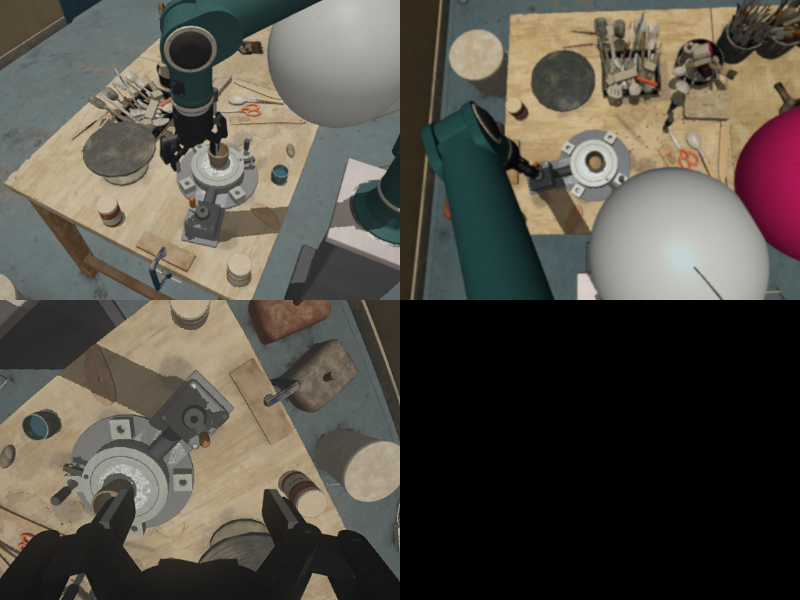

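Emit:
{"fn": "send_rows", "kwargs": {
  "series": [
    [[0.006,-0.018,0,0,1],[0.006,-0.018,0,0,1],[0.006,-0.018,0,0,1],[0.006,-0.018,0,0,1],[0.006,-0.018,0,0,1],[0.006,-0.018,0,0,1],[0.006,-0.018,0,0,1],[0.006,-0.018,0,0,1],[0,0,0,0,1],[0,0,0,0,1]]
  ]
}}

```text
t: 3.67
tool_pos: [528.6, 148.0, 300.1]
eef_rot: [0.679, -0.679, 0.197, -0.197]
ft_force: [-0.5, 0.2, -0.1]
gripper_width: 85.3
```

```bash
cat > look.py <<'E'
from h import *
import sys
np.set_printoptions(precision=2,suppress=True)
def look(tag,targets,cams=('scene','wrist'),fn=mark_of):
    s=state();print({k:s[k] for k in('t','q','joint_torque','tool_pos','ft_force')})
    a=[];cal={}
    for n in cams:
        cal[n]=get_calibration(n); im=capture(n);save(n+tag,im);a.append(im[:,:,::-1])
        for t in targets:
            r=fn(t,n); print(n,t,[(np.round(np.array(x['xy'])*[560,420],1).tolist(),round(x['score'],2)) for x in r][:5])
        print(n,repr(np.array(cal[n]['world_to_cam']).round(4).tolist()) if n=='wrist' else '')
    if len(a)>1: cv2.imwrite('pics/m'+tag+'.png',cv2.resize(np.hstack(a[:2]),(800,300)))
    np.save('cal'+tag+'.npy',cal,allow_pickle=True)
E
python3 - <<'E'
from look import *
look('2',['hole_b','pin_grip','turntable','crank_axis','handle_grip'])
E
```

```text
{'t': 3.6667, 'q': array([-0.56,  0.24,  0.27,  1.81, -0.07,  1.09,  0.74]), 'joint_torque': array([  1.4 , -39.6 ,   3.1 , -25.34,   0.18,  -0.  ,   0.06]), 'tool_pos': array([528.63, 148.02, 300.14]), 'ft_force': array([-0.47,  0.19, -0.14])}
scene hole_b [([279.9, 203.2], 0.97), ([343.3, 210.5], 0.71), ([306.4, 226.2], 0.34), ([302.9, 233.4], 0.23)]
scene pin_grip [([302.7, 131.5], 0.55), ([345.1, 205.0], 0.54)]
scene turntable [([305.0, 237.4], 0.86)]
scene crank_axis [([283.1, 286.4], 0.64), ([340.5, 222.1], 0.45)]
scene handle_grip [([269.8, 281.8], 0.57)]
scene 
wrist hole_b [([154.8, 186.0], 0.96), ([244.2, 255.4], 0.93)]
wrist pin_grip [([141.8, 196.1], 0.6)]
wrist turntable [([240.0, 184.2], 0.93)]
wrist crank_axis [([368.8, 61.2], 0.61)]
wrist handle_grip [([381.6, 92.0], 0.75)]
wrist [[0.5333, 0.8459, 0.0006, -407.706], [0.8042, -0.5072, 0.3097, -405.1293], [0.2623, -0.1647, -0.9508, 313.2075], [0.0, 0.0, 0.0, 1.0]]
```

View pics/m2.png

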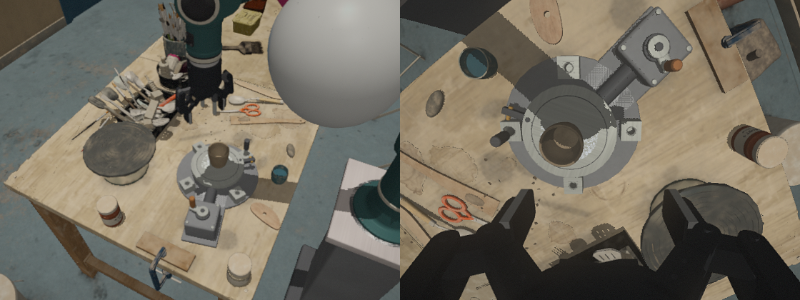

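```bash
python3 - <<'E'
from h import *
np.set_printoptions(precision=1,suppress=True)
s=get_calibration('scene');t=get_calibration('top');w2=np.load('cal2.npy',allow_pickle=True).item()['wrist']
w1=dict(w2); M=np.array(w2['world_to_cam']).copy(); # pose1: same rotation, shift TCP
d=np.array([481.94-528.63,289.56-148.02,300.94-300.14]); M1=M.copy(); M1[:3,3]=M[:3,3]-M[:3,:3]@d; print(M1[:3,3]); w1['world_to_cam']=M1
for n,o in {'holeA':[(s,(343.3,213)),(t,(309.9,251.7)),(w2,(154.8,186))],'holeB':[(s,(279.5,202)),(t,(292.5,191)),(w2,(244.2,255.4))],
 'grip':[(s,(344.7,205.5)),(t,(307.6,247.6)),(w2,(141.8,196.1))],'tt':[(s,(305,236.5)),(t,(274.1,228.7)),(w2,(240,184.2)),(w1,(176.2,255.8))],
 'crank':[(s,(282.6,287.5)),(t,(190.3,242.9)),(w2,(368.8,61.2)),(w1,(270.8,167.6))],'handle':[(s,(269.5,283)),(t,(187.5,228.7)),(w2,(381.6,92)),(w1,(284.7,198.1))]}.items():
    p,e=tri(o);print(n,p,np.array(e))
im=cv2.imread('pics/wrist2.png'); cv2.imwrite('pics/c2.png',cv2.resize(im[20:290,100:420],(800,675))[:600])
E
```

```text
[-502.5 -296.   349.5]
holeA [459.9   4.1  40.3] [2.  2.1 2.8]
holeB [605.3  44.5  46.1] [3.9 4.9 7.6]
grip [461.5   7.7  76.5] [4.3 4.  3.5]
tt [517.5  92.2  17.5] [5.2 2.6 3.5 6.7]
crank [471.9 285.  109.8] [ 5.9  6.5  1.3 13. ]
handle [503.3 285.1 109.9] [3.6 7.2 3.4 6.9]
```

View pics/c2.png

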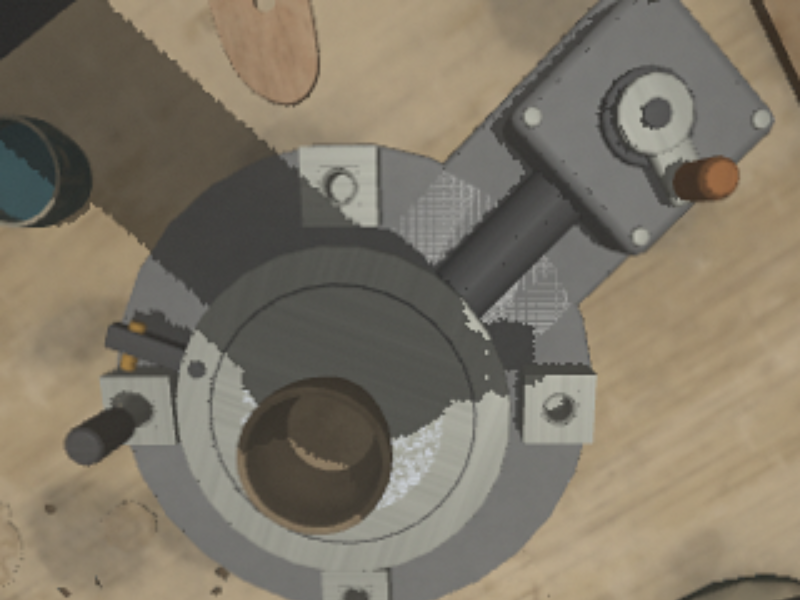

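```bash
python3 - <<'E'
from h import *
np.set_printoptions(precision=1,suppress=True)
s=get_calibration('scene');t=get_calibration('top');w=np.load('cal2.npy',allow_pickle=True).item()['wrist']
im=cv2.imread('pics/wrist2.png'); cv2.imwrite('pics/c2b.png',np.hstack([cv2.resize(im[230:290,200:280],(400,300)),cv2.resize(im[140:215,110:210],(400,300))]))
im=cv2.imread('pics/scene2.png'); cv2.imwrite('pics/c2c.png',cv2.resize(im[180:300,220:380],(800,600)))
im=cv2.imread('pics/top1.png'); cv2.imwrite('pics/c2d.png',cv2.resize(im[170:290,170:330],(800,600)))
for uv in [(236,94.8),(323.4,182.8),(240.2,257.5)]: print(atz(w,uv,36))
print('crank hub',atz(w,(362.4,64.6),85))
print('handle top',atz(w,(388,91),129), 'pinhead top', atz(w,(134,198),102), 'grip',atz(w,(141.8,196.1),82))
print('scene grip',atz(s,(344.7,205.5),82),'top',atz(t,(307.6,247.6),82))
print('scene grip',atz(s,(279.9,203.2),36),'top',atz(t,(292.5,191),36))
E
```

```text
[425.3 156.   36. ]
[572.3 189.8  36. ]
[603.   40.8  36. ]
crank hub [473.1 284.3  85. ]
handle top [503.1 281.4 129. ] pinhead top [458.7   8.8 102. ] grip [461.7   6.7  82. ]
scene grip [455.9  15.3  82. ] top [464.4  10.   82. ]
scene grip [608.3  34.4  36. ] top [612.2  42.3  36. ]
```

View pics/c2b.png

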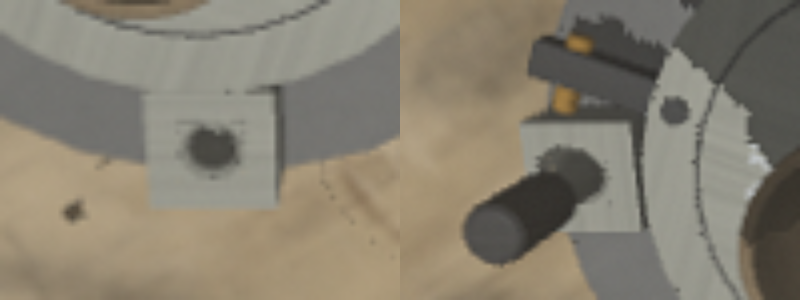

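View pics/c2c.png

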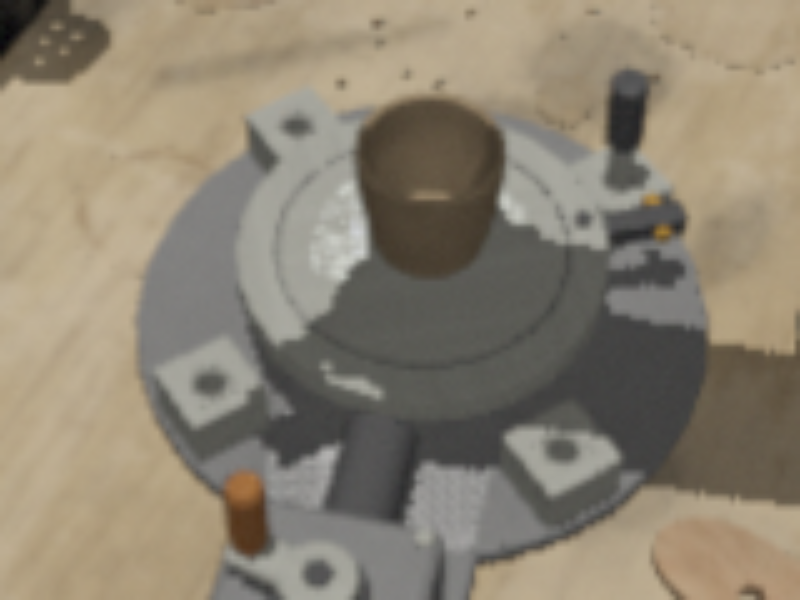

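View pics/c2d.png

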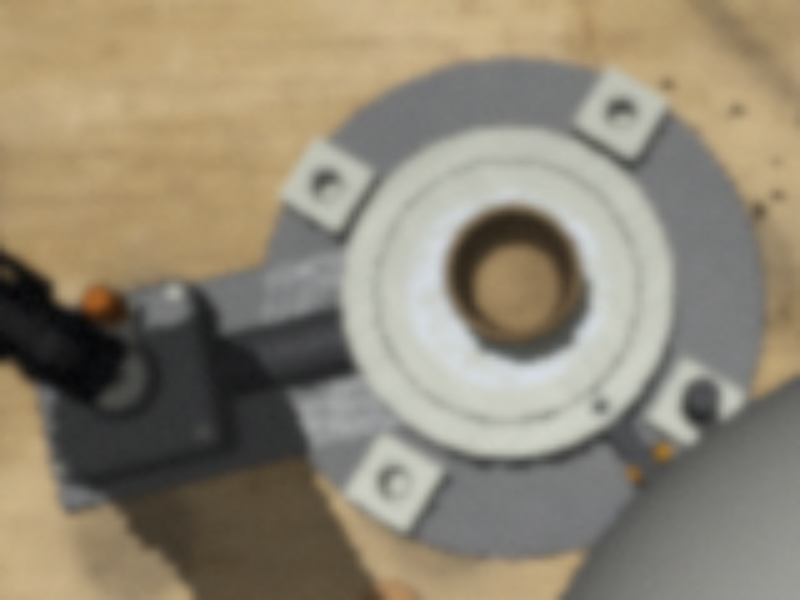

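```bash
cat > fit.py <<'E'
from h import *
from scipy.optimize import least_squares
np.set_printoptions(precision=1,suppress=True)
s=get_calibration('scene');t=get_calibration('top');w=np.load('cal2.npy',allow_pickle=True).item()['wrist']
O={'s':(s,{-45:(279.2,205),45:(262,256.4),135:(332.4,270)}),'t':(t,{-45:(294.4,192),45:(235,206.8),135:(249.2,266.8)}),'w':(w,{-45:(242.6,259.6),45:(323.4,182.8),135:(236,94.8)})}
def P(x,a,r=108,z=36): b=x[2]+np.radians(a); return np.array([x[0]+r*np.cos(b),x[1]+r*np.sin(b),z])
if __name__=='__main__':
    for ks in (['s','t','w'],['s'],['t'],['w']):
        f=lambda x:np.concatenate([(atz(O[k][0],uv,36)-P(x,a))[:2] for k in ks for a,uv in O[k][1].items()])
        r=least_squares(f,[518,92,.22]);x=r.x;print(ks,x,np.degrees(x[2]),'A',P(x,-135),'B',P(x,-45),'crank',P(x,90,190,112));print(r.fun)
E
python3 fit.py
```

```text
['s', 't', 'w'] [516.2  97.    0.2] 13.09026007121359 A [459.1   5.4  36. ] B [607.9  40.   36. ] crank [473.2 282.1 112. ]
[-0.6  0.2 -0.3 -0.3 -0.6  1.   1.7 -2.4  0.9 -1.  -0.5 -2.3 -0.4  1.8
 -1.   1.1  0.8  1.8]
['s'] [515.6  97.4   0.2] 12.859172859340864 A [458.1   6.   36. ] B [607.   39.9  36. ] crank [473.3 282.6 112. ]
[ 0.2  0.2 -0.  -0.5 -0.2  0.2]
['t'] [517.   95.1   0.2] 13.366920152272302 A [460.4   3.1  36. ] B [609.   38.4  36. ] crank [473.1 279.9 112. ]
[ 0.6 -0.8  0.5  0.7 -1.1  0.1]
['w'] [516.   98.6   0.2] 13.041658177467836 A [458.8   7.   36. ] B [607.6  41.5  36. ] crank [473.1 283.7 112. ]
[-0.1  0.3 -0.8 -0.4  1.   0.2]
```

Emit:
{"fn": "send_rows", "kwargs": {
  "series": [
    [[-0.0087,-0.0178,0,0,1],[-0.0087,-0.0178,0,0,1],[-0.0087,-0.0178,0,0,1],[-0.0087,-0.0178,0,0,1],[-0.0087,-0.0178,0,0,1],[-0.0087,-0.0178,0,0,1],[-0.0087,-0.0178,0,0,1],[-0.0087,-0.0178,0,0,1],[0,0,0,0,1],[0,0,0,0,1]]
  ]
}}

```text
t: 5.1
tool_pos: [459.3, 4.2, 300.6]
eef_rot: [0.679, -0.679, 0.198, -0.198]
ft_force: [0.5, 0.0, -0.2]
gripper_width: 85.4
```

```bash
python3 - <<'E'
from look import *
look('3',['pin_grip','hole_a'])
E
```

```text
{'t': 5.1, 'q': array([-0.42,  0.07,  0.36,  2.01, -0.03,  1.06,  0.96]), 'joint_torque': array([  0.91, -28.4 ,   1.56, -24.5 ,   0.15,   0.07,   0.05]), 'tool_pos': array([459.27,   4.19, 300.62]), 'ft_force': array([ 0.52,  0.  , -0.23])}
scene pin_grip [([299.7, 132.5], 0.75), ([283.5, 118.6], 0.5)]
scene hole_a [([344.3, 213.6], 0.84), ([278.6, 202.2], 0.78)]
scene 
wrist pin_grip [([251.6, 361.7], 0.79), ([279.4, 178.6], 0.57)]
wrist hole_a [([356.6, 247.6], 0.68), ([280.4, 171.6], 0.56)]
wrist [[0.534, 0.8455, 0.0008, -250.6215], [0.8036, -0.5079, 0.3102, -422.1047], [0.2627, -0.165, -0.9507, 307.6592], [0.0, 0.0, 0.0, 1.0]]
```

View pics/m3.png

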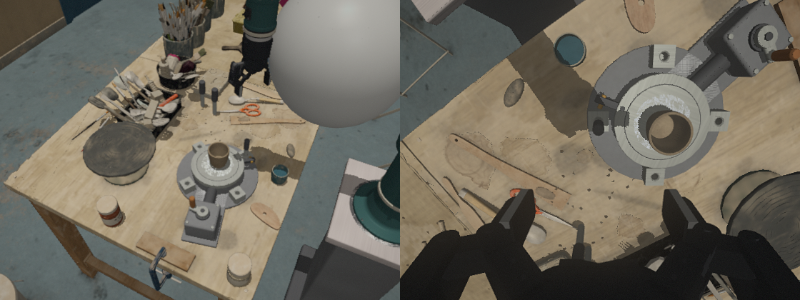

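```bash
python3 - <<'E'
from h import *
np.set_printoptions(precision=1,suppress=True)
s=get_calibration('scene');w3=np.load('cal3.npy',allow_pickle=True).item()['wrist'];w2=np.load('cal2.npy',allow_pickle=True).item()['wrist']
print(proj(s,(459,4,300)),proj(w3,(459,4,300)),proj(w3,(459,5,82)))
print(atz(w3,(279.4,178.6),82),atz(w3,(356.6,247.6),36),tri([(w2,(141.8,196.1)),(w3,(279.4,178.6))]))
im=cv2.imread('pics/wrist3.png'); cv2.imwrite('pics/c3.png',cv2.resize(im[130:270,240:400],(800,700))[:600])
E
```

```text
[354.  123.7] [273.6 289.2] [276.6 179.2]
[460.1   8.   82. ] [607.   40.5  36. ] (array([460.8,   7.7,  82.8]), [0.9799893097872809, 0.979989309787332])
```

View pics/c3.png

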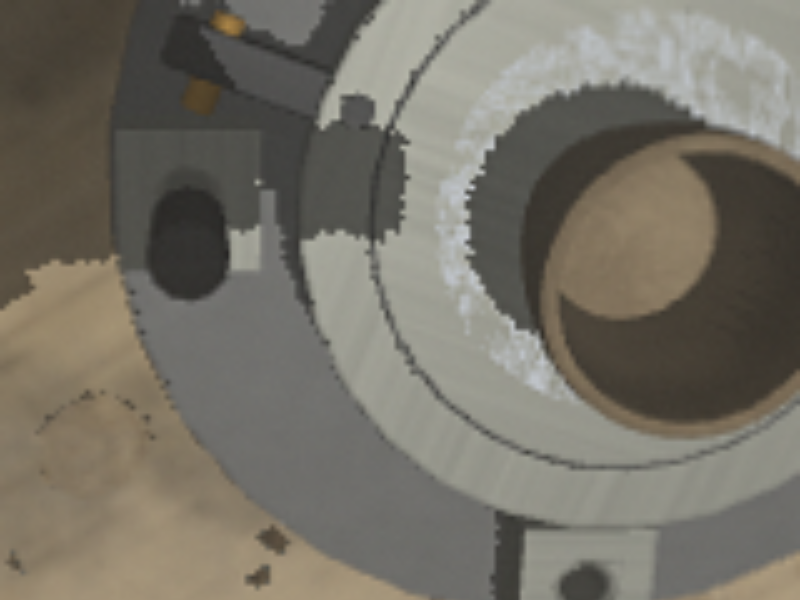

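Emit:
{"fn": "send_rows", "kwargs": {
  "series": [
    [[0,0.001,-0.018,0,1],[0,0.001,-0.018,0,1],[0,0,-0.018,0,1],[0,0,-0.018,0,1],[0,0,-0.018,0,1],[0,0,-0.018,0,1],[0,0,-0.018,0,1],[0,0,-0.018,0,1],[0,0,-0.018,0,1],[0,0,-0.008,0,1]]
  ]
}}

```text
t: 6.23
tool_pos: [458.4, 7.2, 128.2]
eef_rot: [-0.679, 0.68, -0.198, 0.196]
ft_force: [-0.6, 0.8, 0.5]
gripper_width: 85.4
```

```bash
python3 - <<'E'
from look import *
look('4',[])
im=cv2.imread('pics/scene4.png');cv2.imwrite('pics/m4.png',np.hstack([im[:300,200:560],cv2.imread('pics/wrist4.png')[60:360]])[:,:800])
E
```

```text
{'t': 6.2333, 'q': array([-0.36,  0.34,  0.32,  2.17, -0.17,  0.66,  1.08]), 'joint_torque': array([ -0.13, -37.18,   2.83, -17.59,   0.03,  -0.06,  -0.  ]), 'tool_pos': array([458.37,   7.25, 128.25]), 'ft_force': array([-0.6 ,  0.77,  0.54])}
scene 
wrist [[0.5344, 0.8452, -0.0027, -250.3972], [0.8049, -0.5079, 0.3069, -366.6074], [0.258, -0.1662, -0.9517, 146.5756], [0.0, 0.0, 0.0, 1.0]]
```

View pics/m4.png

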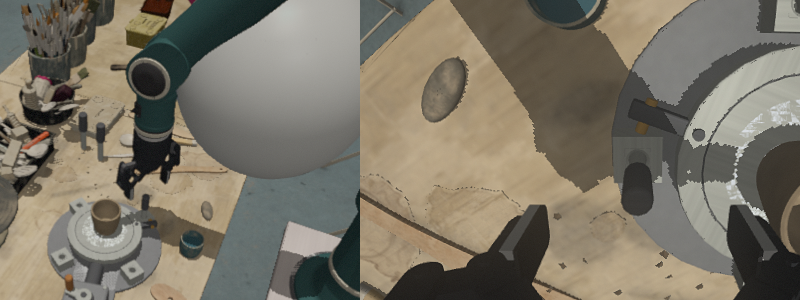

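Emit:
{"fn": "send_rows", "kwargs": {
  "series": [
    [[0,0,-0.01,0,1],[0,0,-0.01,0,1],[0,0,-0.01,0,1],[0,0,-0.01,0,1],[0,0,-0.006,0,1],[0,0,0,0,1],[0,0,0,0,-1],[0,0,0,0,-1],[0,0,0,0,-1],[0,0,0,0,-1]]
  ]
}}

```text
t: 7.17
tool_pos: [459.7, 6.9, 84.7]
eef_rot: [0.679, -0.679, 0.197, -0.197]
ft_force: [0.2, -0.0, -0.2]
gripper_width: 38.5
```

Emit:
{"fn": "send_rows", "kwargs": {
  "series": [
    [[0,0,0,0,-1],[0,0,0,0,-1],[0,0,0,0,-1],[0,0,0,0,-1],[0,0,0,0,-1],[0,0,0,0,-1],[0,0,0,0,-1],[0,0,0,0,-1],[0,0,0,0,-1],[0,0,0,0,-1]]
  ]
}}

```text
t: 8.0
tool_pos: [459.6, 6.9, 84.7]
eef_rot: [0.679, -0.679, 0.197, -0.197]
ft_force: [-0.9, -1.1, 6.6]
gripper_width: 16.4
```

```bash
python3 - <<'E'
from look import *
look('5',[])
im=cv2.imread('pics/scene5.png');cv2.imwrite('pics/m5.png',np.hstack([im[:300,200:560],cv2.imread('pics/wrist5.png')[120:420]])[:,:800])
E
```

```text
{'t': 8.0, 'q': array([-0.33,  0.43,  0.28,  2.19, -0.22,  0.55,  1.13]), 'joint_torque': array([ -0.16, -36.91,   2.46, -14.08,  -0.08,  -0.35,  -0.  ]), 'tool_pos': array([459.63,   6.86,  84.7 ]), 'ft_force': array([-0.93, -1.08,  6.56])}
scene 
wrist [[0.5352, 0.8447, 0.0009, -251.8242], [0.8029, -0.509, 0.3104, -354.2249], [0.2627, -0.1654, -0.9506, 102.8274], [0.0, 0.0, 0.0, 1.0]]
```

View pics/m5.png

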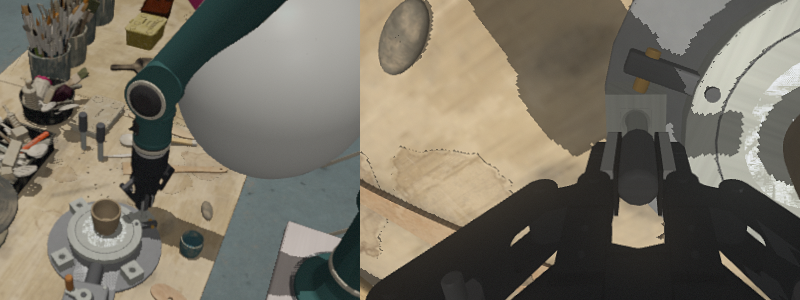

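Emit:
{"fn": "send_rows", "kwargs": {
  "series": [
    [[0,0,0.003,0,-1],[0,0,0.005,0,-1],[0,0,0.006,0,-1],[0,0,0.006,0,-1],[0,0,0.006,0,-1],[0,0,0.006,0,-1],[0,0,0.006,0,-1],[0,0,0.006,0,-1],[0,0,0.006,0,-1],[0,0,0.004,0,-1]]
  ]
}}

```text
t: 8.93
tool_pos: [459.6, 6.9, 139.2]
eef_rot: [0.679, -0.679, 0.197, -0.197]
ft_force: [0.6, -0.5, -0.8]
gripper_width: 16.6
```

```bash
python3 - <<'E'
from look import *
look('6',[])
im=cv2.imread('pics/scene6.png');cv2.imwrite('pics/m6.png',np.hstack([cv2.resize(im[140:260,280:420],(350,300)),cv2.imread('pics/wrist6.png')[120:420]])[:,:800])
E
```

```text
{'t': 8.9333, 'q': array([-0.37,  0.32,  0.33,  2.16, -0.16,  0.68,  1.07]), 'joint_torque': array([  0.13, -35.74,   2.47, -17.88,  -0.03,  -0.05,   0.03]), 'tool_pos': array([459.62,   6.92, 139.15]), 'ft_force': array([ 0.64, -0.5 , -0.77])}
scene 
wrist [[0.5351, 0.8448, 0.0017, -252.2271], [0.8025, -0.509, 0.3112, -371.4558], [0.2638, -0.1652, -0.9503, 154.3695], [0.0, 0.0, 0.0, 1.0]]
```

View pics/m6.png

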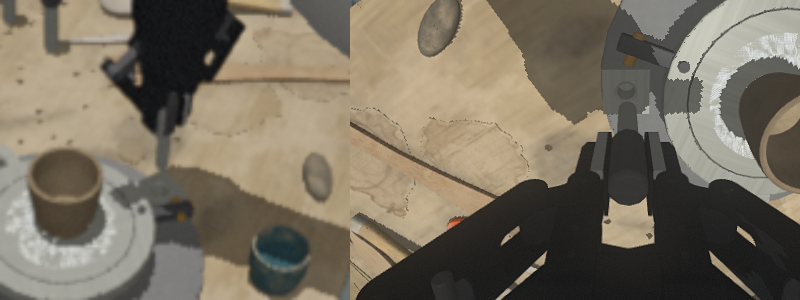

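Emit:
{"fn": "send_rows", "kwargs": {
  "series": [
    [[0.01,0.0024,0,0,-1],[0.02,0.0046,0,0,-1],[0.02,0.0046,0,0,-1],[0.02,0.0046,0,0,-1],[0.02,0.0046,0,0,-1],[0.02,0.0046,0,0,-1],[0.02,0.0046,0,0,-1],[0.0188,0.0046,0,0,-1],[0,0,0,0,-1],[0,0,0,0,-1]]
  ]
}}

```text
t: 9.87
tool_pos: [608.8, 41.9, 137.2]
eef_rot: [-0.679, 0.679, -0.197, 0.197]
ft_force: [0.7, -1.0, -0.6]
gripper_width: 16.5
```

```bash
python3 - <<'E'
from look import *
look('7',[])
im=cv2.imread('pics/scene7.png');cv2.imwrite('pics/m7.png',np.hstack([cv2.resize(im[130:250,220:360],(350,300)),cv2.imread('pics/wrist7.png')[120:420,60:510]])[:,:800])
cv2.imwrite('pics/m7b.png',cv2.resize(cv2.imread('pics/wrist7.png')[150:300,200:400],(800,600)))
E
```

```text
{'t': 9.8667, 'q': array([-0.35,  0.54,  0.31,  1.81, -0.21,  0.83,  1.06]), 'joint_torque': array([ -0.3 , -51.75,   4.41, -22.14,  -0.05,  -0.13,  -0.  ]), 'tool_pos': array([608.76,  41.91, 137.24]), 'ft_force': array([ 0.74, -0.99, -0.57])}
scene 
wrist [[0.535, 0.8449, -0.0009, -360.0177], [0.8037, -0.5086, 0.3088, -472.2119], [0.2604, -0.1659, -0.9511, 121.1001], [0.0, 0.0, 0.0, 1.0]]
```

View pics/m7.png

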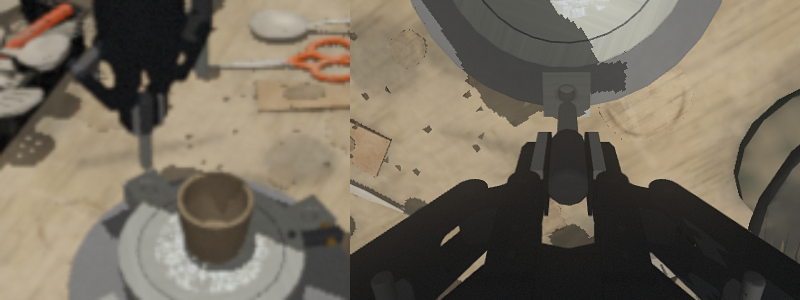

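View pics/m7b.png

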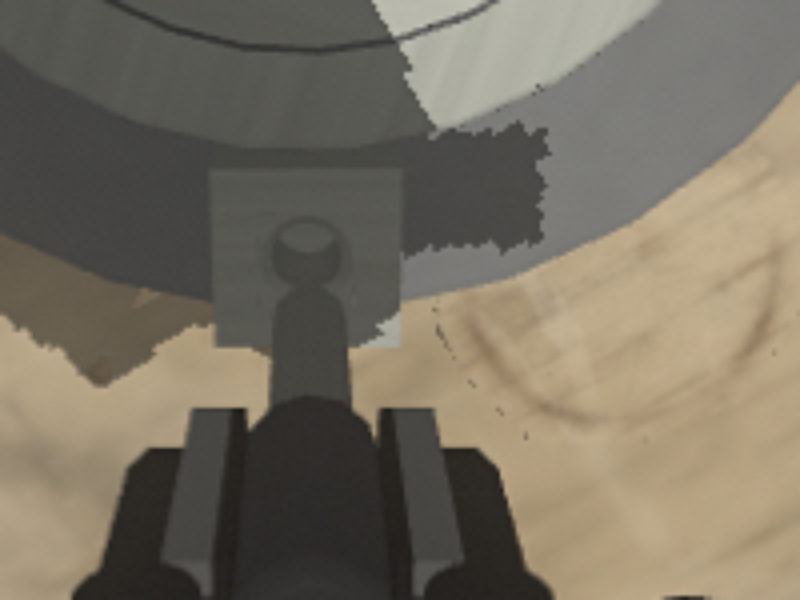

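```bash
python3 - <<'E'
from h import *
np.set_printoptions(precision=2,suppress=True)
w6=np.load('cal6.npy',allow_pickle=True).item()['wrist'];w7=np.load('cal7.npy',allow_pickle=True).item()['wrist']
print(proj(w6,(459.6,6.9,36)),proj(w7,(608.76,41.9,36)))
cv2.imwrite('pics/m67.png',np.hstack([cv2.resize(cv2.imread('pics/wrist6.png')[180:250,240:320],(400,350),interpolation=3),cv2.resize(cv2.imread('pics/wrist7.png')[180:250,240:320],(400,350),interpolation=3)]))
E
```

```text
[277.19 213.01] [279.02 215.45]
```

View pics/m67.png

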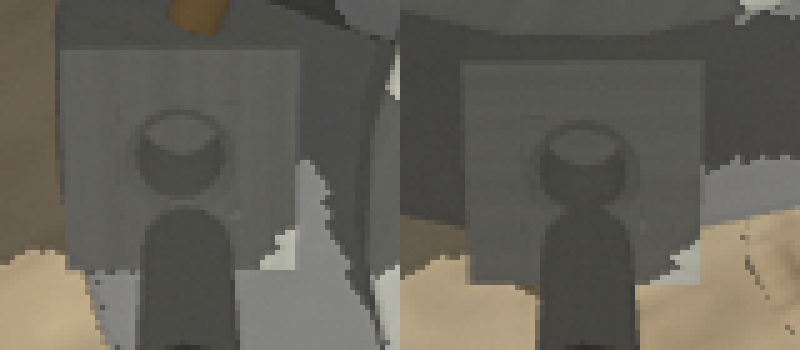

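Emit:
{"fn": "send_rows", "kwargs": {
  "series": [
    [[0,0,-0.003,0,-1],[0,0,-0.003,0,-1],[0,0,-0.003,0,-1],[0,0,-0.003,0,-1],[0,0,-0.003,0,-1],[0,0,-0.003,0,-1],[0,0,-0.003,0,-1],[0,0,-0.002,0,-1],[0,0,0,0,-1],[0,0,0,0,-1]]
  ]
}}

```text
t: 10.8
tool_pos: [608.1, 41.5, 115.1]
eef_rot: [-0.679, 0.679, -0.197, 0.197]
ft_force: [-0.2, 0.2, -1.0]
gripper_width: 16.5
```

```bash
python3 - <<'E'
from look import *
look('8',[])
cv2.imwrite('pics/m8.png',np.hstack([cv2.resize(cv2.imread('pics/wrist8.png')[160:260,230:330],(400,400),interpolation=3),cv2.resize(cv2.imread('pics/scene8.png')[150:230,240:320],(400,400),interpolation=3)]))
E
```

```text
{'t': 10.8, 'q': array([-0.35,  0.57,  0.3 ,  1.82, -0.23,  0.78,  1.07]), 'joint_torque': array([ -0.01, -52.47,   4.63, -19.87,   0.01,   0.  ,   0.  ]), 'tool_pos': array([608.12,  41.45, 115.13]), 'ft_force': array([-0.16,  0.23, -1.01])}
scene 
wrist [[0.5351, 0.8448, 0.0005, -360.55], [0.803, -0.5089, 0.3101, -465.5091], [0.2622, -0.1655, -0.9507, 98.9159], [0.0, 0.0, 0.0, 1.0]]
```

View pics/m8.png

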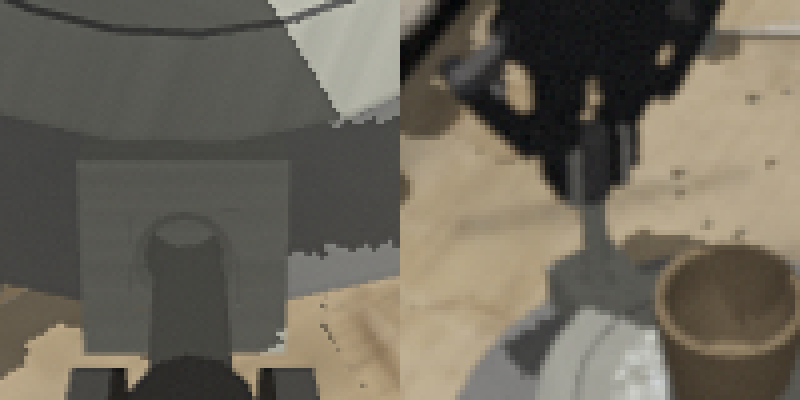

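Emit:
{"fn": "send_rows", "kwargs": {
  "series": [
    [[0,0,-0.002,0,-1],[0,0,-0.002,0,-1],[0,0,-0.002,0,-1],[0,0,-0.002,0,-1],[0,0,-0.001,0,-1],[0,0,-0.001,0,-1],[0,0,-0.001,0,-1],[0,0,-0.001,0,-1],[0,0,0,0,-1],[0,0,0,0,-1]]
  ]
}}

```text
t: 11.73
tool_pos: [608.1, 41.4, 103.2]
eef_rot: [-0.679, 0.679, -0.197, 0.197]
ft_force: [-0.4, -0.1, -0.6]
gripper_width: 16.7
```

Emit:
{"fn": "send_rows", "kwargs": {
  "series": [
    [[0,0,-0.003,0,-1],[0,0,-0.003,0,-1],[0,0,-0.003,0,-1],[0,0,-0.003,0,-1],[0,0,-0.002,0,-1],[0,0,-0.001,0,-1],[0,0,-0.001,0,-1],[0,0,-0.001,0,-1],[0,0,0,0,-1],[0,0,0,0,-1]]
  ]
}}

```text
t: 12.57
tool_pos: [608.1, 41.4, 86.1]
eef_rot: [-0.679, 0.679, -0.197, 0.197]
ft_force: [-0.2, -2.8, -2.2]
gripper_width: 16.7
```

Emit:
{"fn": "send_rows", "kwargs": {
  "series": [
    [[0,0,-0.001,0,-1],[0,0,-0.001,0,-1],[0,0,0,0,-1],[0,0,0,0,-1],[0,0,0,0,0],[0,0,0,0,1],[0,0,0,0,1],[0,0,0,0,1],[0,0,0,0,1],[0,0,0,0,1]]
  ]
}}

```text
t: 13.4
tool_pos: [608.2, 41.7, 84.2]
eef_rot: [0.679, -0.679, 0.197, -0.197]
ft_force: [-0.4, 1.0, 0.8]
gripper_width: 84.9
```

```bash
python3 - <<'E'
from look import *
look('9',[])
cv2.imwrite('pics/m9.png',np.hstack([cv2.resize(cv2.imread('pics/wrist9.png')[160:310,180:330],(400,400),interpolation=3),cv2.resize(cv2.imread('pics/scene9.png')[150:250,240:340],(400,400),interpolation=3)]))
E
```

```text
{'t': 13.4, 'q': array([-0.33,  0.62,  0.28,  1.83, -0.24,  0.73,  1.09]), 'joint_torque': array([ -0.03, -53.34,   4.63, -18.47,   0.  ,  -0.  ,  -0.  ]), 'tool_pos': array([608.16,  41.69,  84.19]), 'ft_force': array([-0.39,  0.96,  0.83])}
scene 
wrist [[0.535, 0.8448, 0.0006, -360.5609], [0.8031, -0.5088, 0.31, -455.7826], [0.2622, -0.1654, -0.9507, 69.4552], [0.0, 0.0, 0.0, 1.0]]
```

View pics/m9.png

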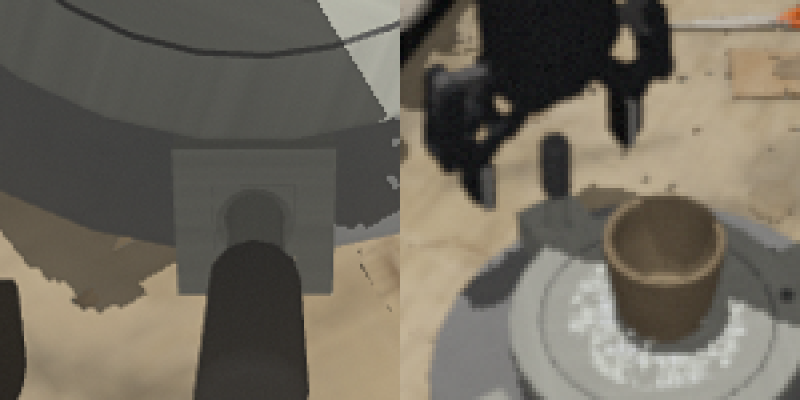

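Emit:
{"fn": "send_rows", "kwargs": {
  "series": [
    [[0,0,0.02,0,1],[0,0,0.03,0,1],[0,0,0.03,0,1],[0,0,0.03,0,1],[0,0.01,0.03,0,1],[-0.01,0.03,0,0,1],[-0.015,0.03,0,0,1],[-0.015,0.03,0,0,1],[-0.015,0.03,0,0,1],[-0.015,0.03,0,0,1]]
  ]
}}

```text
t: 14.33
tool_pos: [537.2, 202.7, 224.5]
eef_rot: [0.679, -0.679, 0.197, -0.197]
ft_force: [1.3, 0.5, 0.5]
gripper_width: 85.5
```

Emit:
{"fn": "send_rows", "kwargs": {
  "series": [
    [[-0.014,0.03,0,0,1],[-0.014,0.03,0,0,1],[-0.007,0.02,0,0,1],[0,0,0,0,1],[0,0,0,0,1],[0,0,0,0,1],[0,0,0,0,1],[0,0,0,0,1],[0,0,0,0,1],[0,0,0,0,1]]
  ]
}}

```text
t: 15.17
tool_pos: [503.6, 280.7, 224.3]
eef_rot: [-0.679, 0.679, -0.198, 0.198]
ft_force: [-0.6, 0.8, 0.1]
gripper_width: 85.4
```

```bash
python3 - <<'E'
from look import *
look('10',['handle_grip','crank_axis'],cams=('wrist','top'))
cv2.imwrite('pics/m10.png',np.hstack([cv2.imread('pics/wrist10.png')[0:350,130:530],cv2.resize(cv2.imread('pics/top10.png')[200:270,160:240],(400,350),interpolation=3)]))
E
```

```text
{'t': 15.1667, 'q': array([-0.78,  0.37,  0.26,  1.83, -0.12,  0.96,  0.54]), 'joint_torque': array([  0.05, -44.91,   2.83, -23.24,   0.02,   0.  ,   0.  ]), 'tool_pos': array([503.56, 280.71, 224.32]), 'ft_force': array([-0.63,  0.84,  0.13])}
wrist handle_grip [([275.7, 211.8], 0.87)]
wrist crank_axis [([254.9, 177.2], 0.92)]
wrist [[0.5363, 0.844, 0.0005, -507.0561], [0.8023, -0.51, 0.3101, -292.843], [0.262, -0.166, -0.9507, 269.842], [0.0, 0.0, 0.0, 1.0]]
top handle_grip [([272.2, 228.8], 0.36)]
top crank_axis [([189.7, 243.0], 0.77)]
top
```

View pics/m10.png

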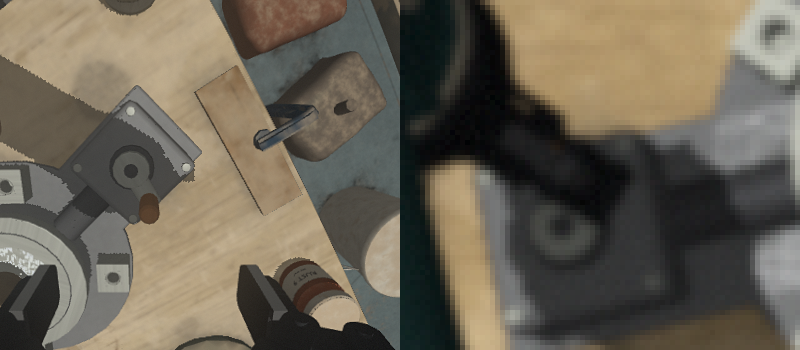

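```bash
python3 - <<'E'
from look import *
w=np.load('cal10.npy',allow_pickle=True).item()['wrist'];w2=np.load('cal2.npy',allow_pickle=True).item()['wrist'];s=get_calibration('scene')
print(atz(w,(275.7,211.8),111),atz(w,(254.9,177.2),112),tri([(w,(275.7,211.8)),(w2,(381.6,92)),(s,(269.5,283))]),tri([(w,(254.9,177.2)),(w2,(368.8,61.2)),(s,(282.6,287))]))
cv2.imwrite('pics/c10.png',cv2.resize(cv2.imread('pics/wrist10.png')[140:240,220:330],(660,600),interpolation=3))
E
```

```text
[504.37 278.33 111.  ] [471.83 280.16 112.  ] (array([503.25, 280.35, 110.93]), [2.2314113194001464, 0.9148291527603863, 1.6788319709742943]) (array([472.58, 281.79, 117.16]), [1.6703511106758155, 0.10567405442165995, 1.7663015529398962])
```

View pics/c10.png

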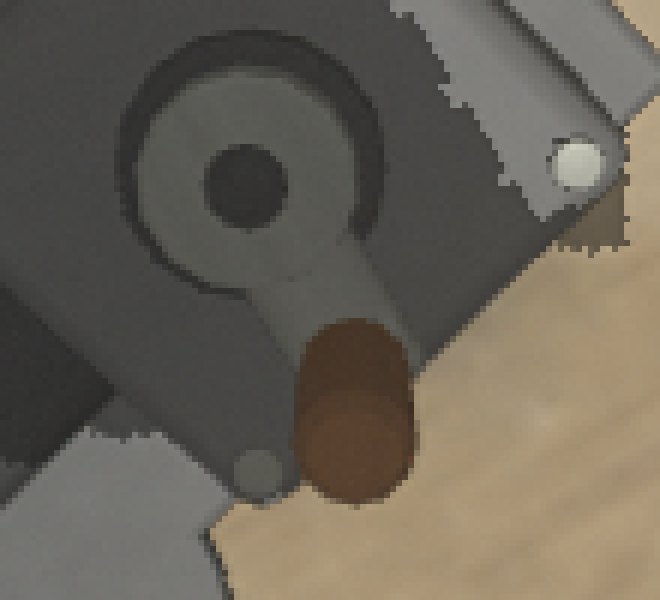

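```bash
python3 - <<'E'
from look import *
w=np.load('cal10.npy',allow_pickle=True).item()['wrist']
a=atz(w,(279.2,213.3),129);h=atz(w,(260.8,170.8),88);b=atz(w,(279,202.5),91);print(a,b,h,a-h,np.linalg.norm((a-h)[:2]),np.degrees(np.arctan2(*(a-h)[1::-1])))
E
```

```text
[501.56 283.31 129.  ] [504.54 281.45  91.  ] [473.54 282.99  88.  ] [28.02  0.32 41.  ] 28.01906743741607 0.6586120660980668
```

Emit:
{"fn": "send_rows", "kwargs": {
  "series": [
    [[0,0.002,-0.015,0,1],[0,0,-0.02,0,1],[0,0,-0.02,0,1],[0,0,-0.02,0,1],[0,0,-0.018,0,1],[0,0,-0.012,0,1],[0,0,-0.005,0,1],[0,0,0,0,1],[0,0,0,0,-1],[0,0,0,0,-1]]
  ]
}}

```text
t: 16.3
tool_pos: [503.9, 283.9, 115.4]
eef_rot: [0.68, -0.679, 0.197, -0.198]
ft_force: [-0.4, 0.5, -0.1]
gripper_width: 63.7
```

Emit:
{"fn": "send_rows", "kwargs": {
  "series": [
    [[0,0,0,0,-1],[0,0,0,0,-1],[0,0,0,0,-1],[0,0,0,0,-1],[0,0,0,0,-1],[0,0,0,0,-1],[0,0,0,0,-1],[0,0,0,0,-1],[0,0,0,0,-1],[0,0,0,0,-1]]
  ]
}}

```text
t: 17.13
tool_pos: [502.7, 283.2, 115.0]
eef_rot: [-0.679, 0.679, -0.197, 0.197]
ft_force: [-3.4, -1.4, 5.8]
gripper_width: 14.4
```

```bash
python3 - <<'E'
from look import *
look('11',[],cams=('wrist',))
w=np.load('cal11.npy',allow_pickle=True).item()['wrist']
cv2.imwrite('pics/c11.png',cv2.resize(cv2.imread('pics/wrist11.png')[120:360,160:420],(650,600),interpolation=3))
E
```

```text
{'t': 17.1333, 'q': array([-0.75,  0.52,  0.23,  1.9 , -0.17,  0.74,  0.58]), 'joint_torque': array([ -0.08, -46.7 ,   3.04, -19.37,  -0.08,  -0.98,   0.  ]), 'tool_pos': array([502.75, 283.17, 114.95]), 'ft_force': array([-3.4 , -1.42,  5.84])}
wrist [[0.5352, 0.8447, -0.0002, -508.2509], [0.8033, -0.5089, 0.3094, -257.7632], [0.2612, -0.1658, -0.9509, 166.8727], [0.0, 0.0, 0.0, 1.0]]
```

View pics/c11.png

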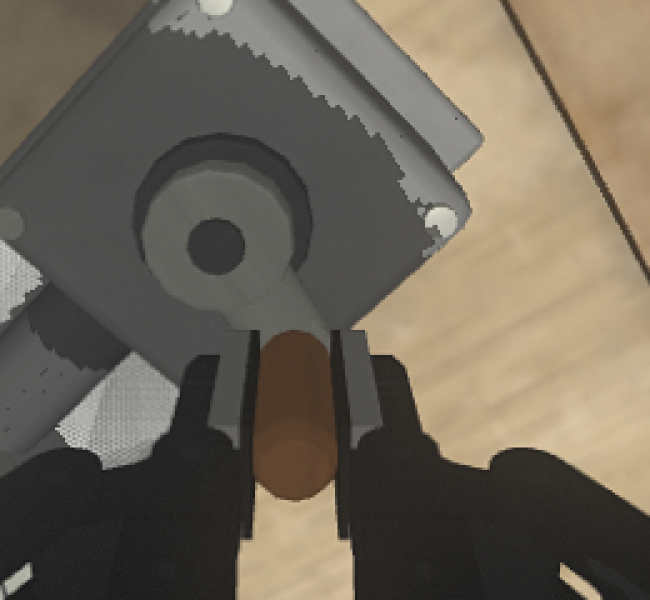

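```bash
python3 - <<'E'
from look import *
w=np.load('cal3.npy',allow_pickle=True).item()['wrist']
C=np.array([516.4,97.8])
for uv,z in [((277.6,138.4),53),((305,148),53),((280,151.5),47)]:
    p=atz(w,uv,z)[:2]-C;print(p+C,np.linalg.norm(p),np.degrees(np.arctan2(p[1],p[0])))
p=np.array([459.6,6.8])-C;print('pin',np.degrees(np.arctan2(p[1],p[0])))
r=np.radians
print('9deg steps'); 
for k in range(40): 
    a=9*k;print(k,np.round(30*(np.cos(r(a+9))-np.cos(r(a)))/1000,4),np.round(30*(np.sin(r(a+9))-np.sin(r(a)))/1000,4))
E
```

```text
[424.16  28.34] 115.47044750661097 -143.01897344787832
[450.75  49.63] 81.4259180975737 -143.7347503488491
[439.3   22.17] 107.99589114256312 -135.5518600040581
pin -121.97141338231292
9deg steps
0 -0.0004 0.0047
1 -0.0011 0.0046
2 -0.0018 0.0043
3 -0.0025 0.004
4 -0.0031 0.0036
5 -0.0036 0.0031
6 -0.004 0.0025
7 -0.0043 0.0018
8 -0.0046 0.0011
9 -0.0047 0.0004
10 -0.0047 -0.0004
11 -0.0046 -0.0011
12 -0.0043 -0.0018
13 -0.004 -0.0025
14 -0.0036 -0.0031
15 -0.0031 -0.0036
16 -0.0025 -0.004
17 -0.0018 -0.0043
18 -0.0011 -0.0046
19 -0.0004 -0.0047
20 0.0004 -0.0047
21 0.0011 -0.0046
22 0.0018 -0.0043
23 0.0025 -0.004
24 0.0031 -0.0036
25 0.0036 -0.0031
26 0.004 -0.0025
27 0.0043 -0.0018
28 0.0046 -0.0011
29 0.0047 -0.0004
30 0.0047 0.0004
31 0.0046 0.0011
32 0.0043 0.0018
33 0.004 0.0025
34 0.0036 0.0031
35 0.0031 0.0036
36 0.0025 0.004
37 0.0018 0.0043
38 0.0011 0.0046
39 0.0004 0.0047
```

Emit:
{"fn": "send_rows", "kwargs": {
  "series": [
    [[-0.0004,0.0047,0,0,-1],[-0.0011,0.0046,0,0,-1],[-0.0018,0.0043,0,0,-1],[-0.0025,0.004,0,0,-1],[-0.0031,0.0036,0,0,-1],[-0.0036,0.0031,0,0,-1],[-0.004,0.0025,0,0,-1],[-0.0043,0.0018,0,0,-1],[-0.0046,0.0011,0,0,-1],[-0.0047,0.0004,0,0,-1]]
  ]
}}

```text
t: 18.02
tool_pos: [474.4, 313.5, 115.0]
eef_rot: [0.68, -0.678, 0.196, -0.198]
ft_force: [4.9, -3.2, 4.2]
gripper_width: 14.6
```

```bash
python3 - <<'E'
from look import *
look('12',[],cams=('wrist',))
cv2.imwrite('pics/c12.png',cv2.resize(cv2.imread('pics/wrist12.png')[60:360,60:460],(800,600),interpolation=3))
E
```

```text
{'t': 18.0167, 'q': array([-0.82,  0.51,  0.23,  1.92, -0.16,  0.73,  0.51]), 'joint_torque': array([ -2.45, -45.91,  -0.04, -17.28,  -1.03,   0.61,   0.06]), 'tool_pos': array([474.37, 313.51, 115.01]), 'ft_force': array([ 4.94, -3.15,  4.23])}
wrist [[0.5357, 0.8444, 0.0028, -519.1197], [0.8018, -0.5096, 0.3122, -218.8756], [0.265, -0.165, -0.95, 177.1947], [0.0, 0.0, 0.0, 1.0]]
```

View pics/c12.png

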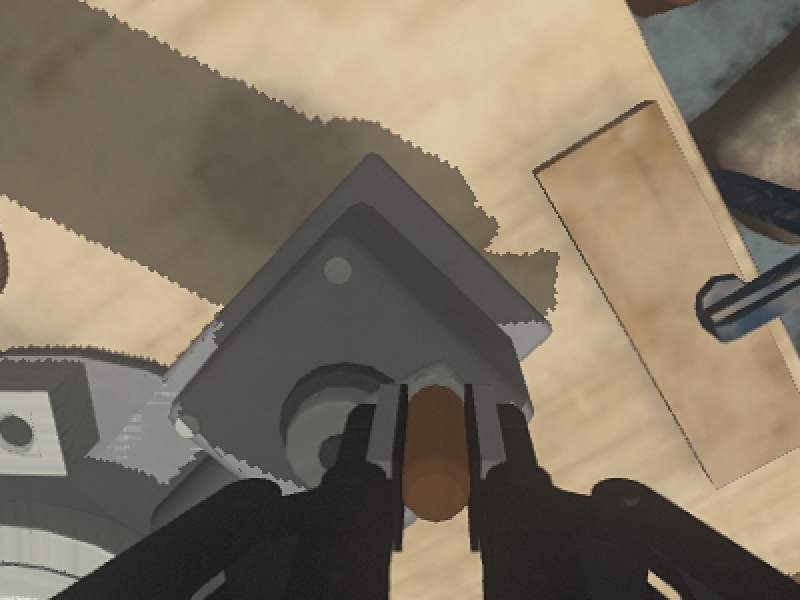

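```bash
python3 -c "
import numpy as np
r=np.radians
for s in (90,210,330):
    print(s,[[round(.03*(np.cos(r(s+12*k+12))-np.cos(r(s+12*k))),4),round(.03*(np.sin(r(s+12*k+12))-np.sin(r(s+12*k))),4),0,0,-1] for k in range(10)])"
```

```text
90 [[np.float64(-0.0062), np.float64(-0.0007), 0, 0, -1], [np.float64(-0.006), np.float64(-0.0019), 0, 0, -1], [np.float64(-0.0054), np.float64(-0.0031), 0, 0, -1], [np.float64(-0.0047), np.float64(-0.0042), 0, 0, -1], [np.float64(-0.0037), np.float64(-0.0051), 0, 0, -1], [np.float64(-0.0026), np.float64(-0.0057), 0, 0, -1], [np.float64(-0.0013), np.float64(-0.0061), 0, 0, -1], [np.float64(0.0), np.float64(-0.0063), 0, 0, -1], [np.float64(0.0013), np.float64(-0.0061), 0, 0, -1], [np.float64(0.0026), np.float64(-0.0057), 0, 0, -1]]
210 [[np.float64(0.0037), np.float64(-0.0051), 0, 0, -1], [np.float64(0.0047), np.float64(-0.0042), 0, 0, -1], [np.float64(0.0054), np.float64(-0.0031), 0, 0, -1], [np.float64(0.006), np.float64(-0.0019), 0, 0, -1], [np.float64(0.0062), np.float64(-0.0007), 0, 0, -1], [np.float64(0.0062), np.float64(0.0007), 0, 0, -1], [np.float64(0.006), np.float64(0.0019), 0, 0, -1], [np.float64(0.0054), np.float64(0.0031), 0, 0, -1], [np.float64(0.0047), np.float64(0.0042), 0, 0, -1], [np.float64(0.0037), np.float64(0.0051), 0, 0, -1]]
330 [[np.float64(0.0026), np.float64(0.0057), 0, 0, -1], [np.float64(0.0013), np.float64(0.0061), 0, 0, -1], [np.float64(0.0), np.float64(0.0063), 0, 0, -1], [np.float64(-0.0013), np.float64(0.0061), 0, 0, -1], [np.float64(-0.0026), np.float64(0.0057), 0, 0, -1], [np.float64(-0.0037), np.float64(0.0051), 0, 0, -1], [np.float64(-0.0047), np.float64(0.0042), 0, 0, -1], [np.float64(-0.0054), np.float64(0.0031), 0, 0, -1], [np.float64(-0.006), np.float64(0.0019), 0, 0, -1], [np.float64(-0.0062), np.float64(0.0007), 0, 0, -1]]
```

Emit:
{"fn": "send_rows", "kwargs": {
  "series": [
    [[-0.0062,-0.0007,0,0,-1],[-0.006,-0.0019,0,0,-1],[-0.0054,-0.0031,0,0,-1],[-0.0047,-0.0042,0,0,-1],[-0.0037,-0.0051,0,0,-1],[-0.0026,-0.0057,0,0,-1],[-0.0013,-0.0061,0,0,-1],[0,-0.0063,0,0,-1],[0.0013,-0.0061,0,0,-1],[0.0026,-0.0057,0,0,-1]]
  ]
}}

```text
t: 18.9
tool_pos: [445.8, 270.0, 114.9]
eef_rot: [0.68, -0.679, 0.197, -0.196]
ft_force: [-0.4, 4.9, 8.5]
gripper_width: 14.1
```

Emit:
{"fn": "send_rows", "kwargs": {
  "series": [
    [[0.0037,-0.0051,0,0,-1],[0.0047,-0.0042,0,0,-1],[0.0054,-0.0031,0,0,-1],[0.006,-0.0019,0,0,-1],[0.0062,-0.0007,0,0,-1],[0.0062,0.0007,0,0,-1],[0.006,0.0019,0,0,-1],[0.0054,0.0031,0,0,-1],[0.0047,0.0042,0,0,-1],[0.0037,0.0051,0,0,-1]]
  ]
}}

```text
t: 19.73
tool_pos: [497.9, 267.0, 114.8]
eef_rot: [-0.678, 0.68, -0.199, 0.196]
ft_force: [-2.4, -3.1, 13.5]
gripper_width: 14.3
```

```bash
python3 - <<'E'
from look import *
look('13',[])
cv2.imwrite('pics/m13.png',np.hstack([cv2.resize(cv2.imread('pics/scene13.png')[150:330,200:400],(400,360)),cv2.resize(cv2.imread('pics/wrist13.png'),(400,300))[:300].copy() if 0 else cv2.resize(cv2.imread('pics/wrist13.png'),(480,360))[:,:400]]))
E
```

```text
{'t': 19.7333, 'q': array([-0.73,  0.51,  0.23,  1.92, -0.17,  0.73,  0.6 ]), 'joint_torque': array([ -1.14, -42.31,   1.34, -16.82,  -0.47,  -1.07,   0.08]), 'tool_pos': array([497.91, 267.05, 114.84]), 'ft_force': array([-2.44, -3.11, 13.49])}
scene 
wrist [[0.5353, 0.8447, 0.0001, -494.2907], [0.8034, -0.5091, 0.3089, -261.8212], [0.2609, -0.1652, -0.9511, 165.5431], [0.0, 0.0, 0.0, 1.0]]
```

View pics/m13.png

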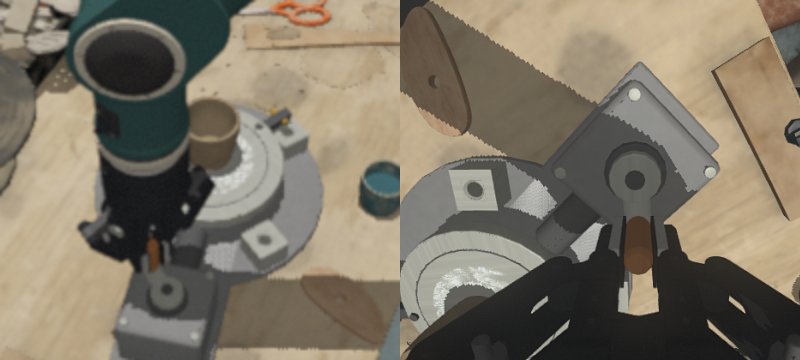

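Emit:
{"fn": "send_rows", "kwargs": {
  "series": [
    [[0.0026,0.0057,0.0003,0,-1],[0.0013,0.0061,0.0003,0,-1],[0,0.0063,0,0,-1],[-0.0013,0.0061,0,0,-1],[-0.0026,0.0057,0,0,-1],[-0.0037,0.0051,0,0,-1],[-0.0047,0.0042,0,0,-1],[-0.0054,0.0031,0,0,-1],[-0.006,0.0019,0,0,-1],[-0.0062,0.0007,0,0,-1]]
  ]
}}

```text
t: 20.67
tool_pos: [473.2, 313.5, 115.0]
eef_rot: [0.679, -0.679, 0.197, -0.197]
ft_force: [3.8, 0.5, 3.9]
gripper_width: 14.3
```

Emit:
{"fn": "send_rows", "kwargs": {
  "series": [
    [[-0.0062,-0.0007,0,0,-1],[-0.006,-0.0019,0,0,-1],[-0.0054,-0.0031,0,0,-1],[-0.0047,-0.0042,0,0,-1],[-0.0037,-0.0051,0,0,-1],[-0.0026,-0.0057,0,0,-1],[-0.0013,-0.0061,0,0,-1],[0,-0.0063,0,0,-1],[0.0013,-0.0061,0,0,-1],[0.0026,-0.0057,0,0,-1]]
  ]
}}

```text
t: 21.5
tool_pos: [445.9, 269.6, 115.0]
eef_rot: [0.68, -0.679, 0.197, -0.196]
ft_force: [1.0, 5.8, 4.2]
gripper_width: 14.2
```

Emit:
{"fn": "send_rows", "kwargs": {
  "series": [
    [[0.0037,-0.0051,0,0,-1],[0.0047,-0.0042,0,0,-1],[0.0054,-0.0031,0,0,-1],[0.006,-0.0019,0,0,-1],[0.0062,-0.0007,0,0,-1],[0.0062,0.0007,0,0,-1],[0.006,0.0019,0,0,-1],[0.0054,0.0031,0,0,-1],[0.0047,0.0042,0,0,-1],[0.0037,0.0051,0,0,-1]]
  ]
}}

```text
t: 22.33
tool_pos: [497.3, 266.3, 114.9]
eef_rot: [-0.677, 0.68, -0.199, 0.196]
ft_force: [-0.5, -4.5, 11.6]
gripper_width: 14.4
```

```bash
python3 - <<'E'
from look import *
look('14',[])
cv2.imwrite('pics/m14.png',np.hstack([cv2.resize(cv2.imread('pics/scene14.png')[150:330,200:400],(400,360)),cv2.resize(cv2.imread('pics/wrist14.png'),(480,360))[:,:400]]))
E
```

```text
{'t': 22.3333, 'q': array([-0.74,  0.51,  0.24,  1.92, -0.17,  0.73,  0.6 ]), 'joint_torque': array([ -1.69, -43.17,   0.88, -17.12,  -0.65,  -0.88,   0.08]), 'tool_pos': array([497.32, 266.26, 114.85]), 'ft_force': array([-0.47, -4.51, 11.63])}
scene 
wrist [[0.5356, 0.8445, -0.0016, -493.2515], [0.8035, -0.5091, 0.3086, -261.9185], [0.2597, -0.1666, -0.9512, 166.5401], [0.0, 0.0, 0.0, 1.0]]
```

View pics/m14.png

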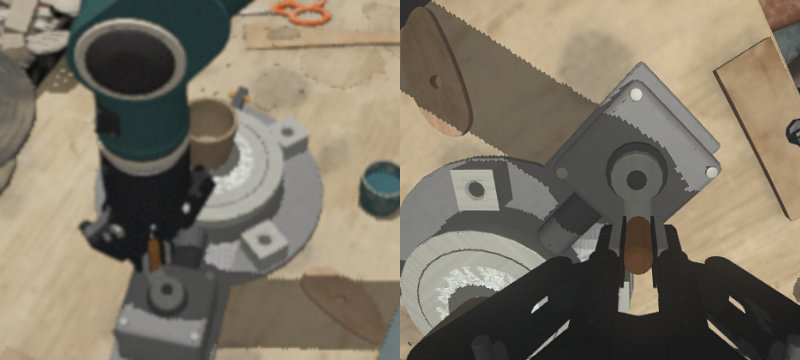

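Emit:
{"fn": "send_rows", "kwargs": {
  "series": [
    [[0.0026,0.0057,0,0,-1],[0.0013,0.0061,0,0,-1],[0,0.0063,0,0,-1],[-0.0013,0.0061,0,0,-1],[-0.0026,0.0057,0,0,-1],[-0.0037,0.0051,0,0,-1],[-0.0047,0.0042,0,0,-1],[-0.0054,0.0031,0,0,-1],[-0.006,0.0019,0,0,-1],[-0.0062,0.0007,0,0,-1]]
  ]
}}

```text
t: 23.27
tool_pos: [473.0, 313.5, 115.0]
eef_rot: [0.679, -0.679, 0.197, -0.197]
ft_force: [5.2, 0.2, 3.9]
gripper_width: 14.2
```

Emit:
{"fn": "send_rows", "kwargs": {
  "series": [
    [[-0.0062,-0.0007,0,0,-1],[-0.006,-0.0019,0,0,-1],[-0.0054,-0.0031,0,0,-1],[-0.0047,-0.0042,0,0,-1],[-0.0037,-0.0051,0,0,-1],[-0.0026,-0.0057,0,0,-1],[-0.0013,-0.0061,0,0,-1],[0,-0.0063,0,0,-1],[0.0013,-0.0061,0,0,-1],[0.0026,-0.0057,0,0,-1]]
  ]
}}

```text
t: 24.1
tool_pos: [446.1, 269.2, 115.0]
eef_rot: [0.68, -0.679, 0.197, -0.196]
ft_force: [1.9, 5.4, 4.8]
gripper_width: 14.4
```

Emit:
{"fn": "send_rows", "kwargs": {
  "series": [
    [[0.0037,-0.0051,0,0,-1],[0.0047,-0.0042,0,0,-1],[0.0054,-0.0031,0,0,-1],[0.006,-0.0019,0,0,-1],[0.0062,-0.0007,0,0,-1],[0.0062,0.0007,0,0,-1],[0.006,0.0019,0,0,-1],[0.0054,0.0031,0,0,-1],[0.0047,0.0042,0,0,-1],[0.0037,0.0051,0,0,-1]]
  ]
}}

```text
t: 24.93
tool_pos: [497.3, 266.1, 114.9]
eef_rot: [-0.677, 0.681, -0.199, 0.196]
ft_force: [-2.1, -3.9, 12.8]
gripper_width: 14.3
```

```bash
python3 - <<'E'
from look import *
look('15',['lug','pin_grip'],cams=('scene','top'))
cv2.imwrite('pics/m15.png',np.hstack([cv2.resize(cv2.imread('pics/scene15.png')[160:280,230:363],(400,360)),cv2.resize(cv2.imread('pics/top15.png')[170:290,220:353],(400,360))]))
r=np.radians
for s in (330,):
    print(s,[[round(float(.03*(np.cos(r(s+6*k+6))-np.cos(r(s+6*k)))),4),round(float(.03*(np.sin(r(s+6*k+6))-np.sin(r(s+6*k)))),4)] for k in range(40)])
E
```

```text
{'t': 24.9333, 'q': array([-0.74,  0.51,  0.24,  1.92, -0.17,  0.74,  0.6 ]), 'joint_torque': array([ -1.27, -42.47,   1.28, -16.9 ,  -0.5 ,  -1.  ,   0.08]), 'tool_pos': array([497.31, 266.13, 114.86]), 'ft_force': array([-2.1 , -3.92, 12.84])}
scene lug [([295.0, 195.2], 0.91)]
scene pin_grip []
scene 
top lug [([307.4, 200.2], 0.56)]
top pin_grip [([383.7, 148.2], 0.78), ([292.5, 186.4], 0.61), ([376.5, 165.9], 0.46), ([268.6, 228.6], 0.4)]
top 
330 [[0.0014, 0.0028], [0.0011, 0.0029], [0.0008, 0.003], [0.0005, 0.0031], [0.0002, 0.0031], [-0.0002, 0.0031], [-0.0005, 0.0031], [-0.0008, 0.003], [-0.0011, 0.0029], [-0.0014, 0.0028], [-0.0017, 0.0026], [-0.002, 0.0024], [-0.0022, 0.0022], [-0.0024, 0.002], [-0.0026, 0.0017], [-0.0028, 0.0014], [-0.0029, 0.0011], [-0.003, 0.0008], [-0.0031, 0.0005], [-0.0031, 0.0002], [-0.0031, -0.0002], [-0.0031, -0.0005], [-0.003, -0.0008], [-0.0029, -0.0011], [-0.0028, -0.0014], [-0.0026, -0.0017], [-0.0024, -0.002], [-0.0022, -0.0022], [-0.002, -0.0024], [-0.0017, -0.0026], [-0.0014, -0.0028], [-0.0011, -0.0029], [-0.0008, -0.003], [-0.0005, -0.0031], [-0.0002, -0.0031], [0.0002, -0.0031], [0.0005, -0.0031], [0.0008, -0.003], [0.0011, -0.0029], [0.0014, -0.0028]]
```

View pics/m15.png

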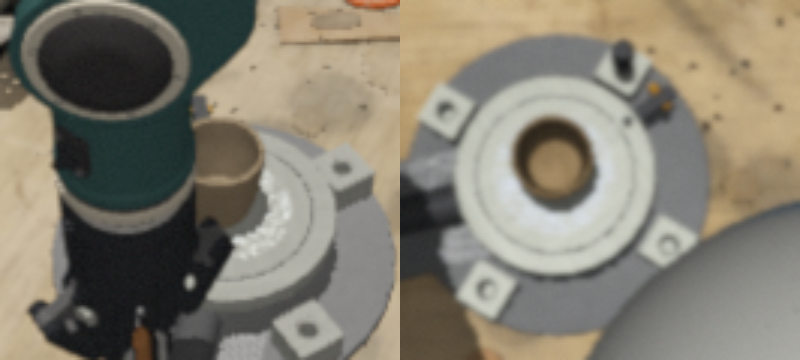

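```bash
python3 - <<'E'
from look import *
t=get_calibration('top');s=get_calibration('scene')
C=np.array([516.4,97.8]);Ct=np.array([517,95.1])
im=cv2.imread('pics/top15.png');cv2.imwrite('pics/c15.png',cv2.resize(im[175:225,275:325],(600,600),interpolation=3))
p=atz(t,(307.4,200.2),47)[:2]-Ct;print(p,np.degrees(np.arctan2(p[1],p[0])),np.linalg.norm(p))
p=atz(s,(295,195.2),47)[:2]-C;print(p,np.degrees(np.arctan2(p[1],p[0])))
E
```

```text
[ 68.52 -89.21] -52.47428136335175 112.4915388589508
[ 66.58 -92.85] -54.355142343809504
```

View pics/c15.png

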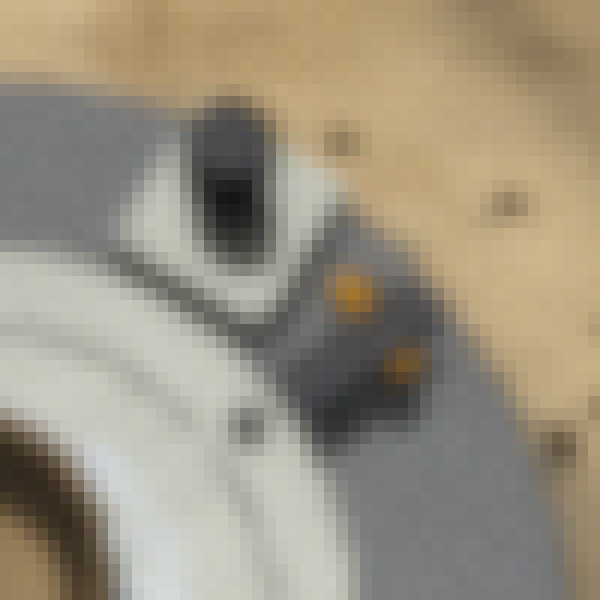

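Emit:
{"fn": "send_rows", "kwargs": {
  "series": [
    [[0.0014,0.0028,0,0,-1],[0.0011,0.0029,0,0,-1],[0.0008,0.003,0,0,-1],[0.0005,0.0031,0,0,-1],[0.0002,0.0031,0,0,-1],[-0.0002,0.0031,0,0,-1],[-0.0005,0.0031,0,0,-1],[-0.0008,0.003,0,0,-1],[-0.0011,0.0029,0,0,-1],[-0.0014,0.0028,0,0,-1]]
  ]
}}

```text
t: 26.07
tool_pos: [499.9, 295.8, 115.0]
eef_rot: [-0.678, 0.68, -0.197, 0.198]
ft_force: [5.5, -1.6, 5.5]
gripper_width: 14.5
```

```bash
python3 - <<'E'
from look import *
look('16',[],cams=('top','scene'))
cv2.imwrite('pics/m16.png',np.hstack([cv2.resize(cv2.imread('pics/top16.png')[175:225,275:325],(400,400),interpolation=3),cv2.resize(cv2.imread('pics/scene16.png')[160:260,240:340],(400,400),interpolation=3)]))
r=np.radians
print([[round(float(.03*(np.cos(r(s+2))-np.cos(r(s)))),5),round(float(.03*(np.sin(r(s+2))-np.sin(r(s)))),5)] for s in range(30,180,2)])
E
```

```text
{'t': 26.0667, 'q': array([-0.78,  0.53,  0.24,  1.89, -0.17,  0.75,  0.56]), 'joint_torque': array([ -2.41, -45.78,   0.13, -15.16,  -0.88,   1.26,   0.07]), 'tool_pos': array([499.95, 295.81, 115.02]), 'ft_force': array([ 5.53, -1.59,  5.51])}
top 
scene 
[[-0.00054, 0.0009], [-0.00057, 0.00088], [-0.0006, 0.00086], [-0.00063, 0.00084], [-0.00066, 0.00081], [-0.00069, 0.00079], [-0.00071, 0.00077], [-0.00074, 0.00074], [-0.00077, 0.00071], [-0.00079, 0.00069], [-0.00081, 0.00066], [-0.00084, 0.00063], [-0.00086, 0.0006], [-0.00088, 0.00057], [-0.0009, 0.00054], [-0.00092, 0.00051], [-0.00093, 0.00048], [-0.00095, 0.00044], [-0.00096, 0.00041], [-0.00098, 0.00038], [-0.00099, 0.00034], [-0.001, 0.00031], [-0.00101, 0.00027], [-0.00102, 0.00024], [-0.00103, 0.0002], [-0.00103, 0.00016], [-0.00104, 0.00013], [-0.00104, 9e-05], [-0.00105, 5e-05], [-0.00105, 2e-05], [-0.00105, -2e-05], [-0.00105, -5e-05], [-0.00104, -9e-05], [-0.00104, -0.00013], [-0.00103, -0.00016], [-0.00103, -0.0002], [-0.00102, -0.00024], [-0.00101, -0.00027], [-0.001, -0.00031], [-0.00099, -0.00034], [-0.00098, -0.00038], [-0.00096, -0.00041], [-0.00095, -0.00044], [-0.00093, -0.00048], [-0.00092, -0.00051], [-0.0009, -0.00054], [-0.00088, -0.00057], [-0.00086, -0.0006], [-0.00084, -0.00063], [-0.00081, -0.00066], [-0.00079, -0.00069], [-0.00077, -0.00071], [-0.00074, -0.00074], [-0.00071, -0.00077], [-0.00069, -0.00079], [-0.00066, -0.00081], [-0.00063, -0.00084], [-0.0006, -0.00086], [-0.00057, -0.00088], [-0.00054, -0.0009], [-0.00051, -0.00092], [-0.00048, -0.00093], [-0.00044, -0.00095], [-0.00041, -0.00096], [-0.00038, -0.00098], [-0.00034, -0.00099], [-0.00031, -0.001], [-0.00027, -0.00101], [-0.00024, -0.00102], [-0.0002, -0.00103], [-0.00016, -0.00103], [-0.00013, -0.00104], [-9e-05, -0.00104], [-5e-05, -0.00105], [-2e-05, -0.00105]]
```

View pics/m16.png

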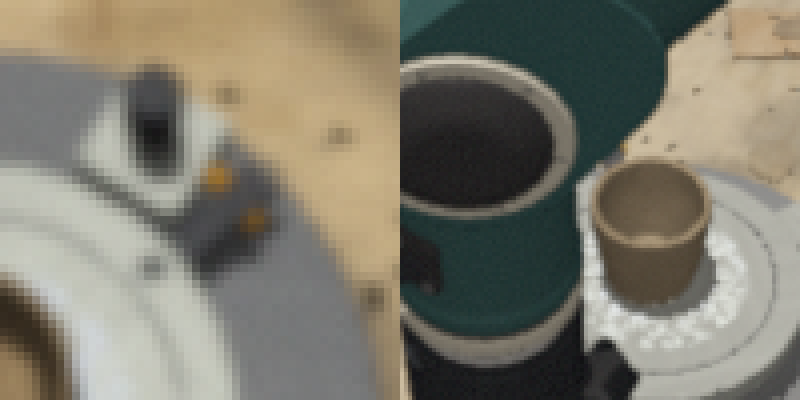

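Emit:
{"fn": "send_rows", "kwargs": {
  "series": [
    [[-0.00082,0.00134,0,0,-1],[-0.00089,0.00129,0,0,-1],[-0.00096,0.00125,0,0,-1],[-0.00102,0.00119,0,0,-1],[-0.00108,0.00114,0,0,-1],[-0.00114,0.00108,0,0,-1],[-0.00119,0.00102,0,0,-1],[-0.00125,0.00096,0,0,-1],[-0.00129,0.00089,0,0,-1],[-0.00134,0.00082,0,0,-1]]
  ]
}}

```text
t: 27.0
tool_pos: [489.0, 308.5, 115.1]
eef_rot: [0.679, -0.679, 0.197, -0.198]
ft_force: [6.2, 2.0, 3.9]
gripper_width: 14.3
```

```bash
python3 - <<'E'
from look import *
for i in range(3): look('17',[],cams=('top',))
cv2.imwrite('pics/m17.png',np.hstack([cv2.resize(cv2.imread('pics/top17.png')[175:225,275:325],(600,600),interpolation=3)]))
E
```

```text
{'t': 27.0, 'q': array([-0.8 ,  0.52,  0.23,  1.9 , -0.17,  0.74,  0.53]), 'joint_torque': array([ -0.89, -45.98,   1.77, -14.14,  -0.26,   1.87,   0.03]), 'tool_pos': array([489.03, 308.46, 115.05]), 'ft_force': array([6.18, 2.02, 3.92])}
top 
{'t': 27.05, 'q': array([-0.8 ,  0.52,  0.23,  1.9 , -0.17,  0.74,  0.53]), 'joint_torque': array([  0.46, -45.45,   3.14, -14.44,   0.05,   1.45,  -0.01]), 'tool_pos': array([488.45, 308.87, 115.02]), 'ft_force': array([4.25, 1.87, 5.53])}
top 
{'t': 27.1, 'q': array([-0.8 ,  0.52,  0.23,  1.9 , -0.17,  0.74,  0.53]), 'joint_torque': array([ -0.53, -45.7 ,   2.32, -14.31,  -0.09,   1.57,  -0.02]), 'tool_pos': array([488.42, 308.84, 115.02]), 'ft_force': array([4.36, 1.11, 4.68])}
top
```

View pics/m17.png

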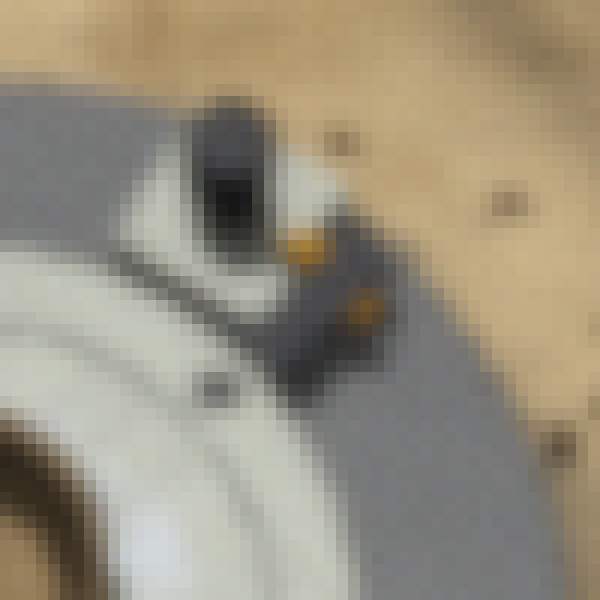

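Emit:
{"fn": "send_rows", "kwargs": {
  "series": [
    [[-0.0004,0.0002,0,0,-1],[-0.0004,0.0002,0,0,-1],[-0.0004,0.0002,0,0,-1],[-0.0004,0.0002,0,0,-1],[-0.0004,0.0002,0,0,-1],[-0.0004,0.0002,0,0,-1],[-0.0004,0.0002,0,0,-1],[-0.0004,0.0002,0,0,-1],[-0.0004,0.0002,0,0,-1],[-0.0004,0.0002,0,0,-1]]
  ]
}}

```text
t: 27.98
tool_pos: [484.7, 310.8, 115.0]
eef_rot: [0.679, -0.679, 0.197, -0.198]
ft_force: [5.2, 1.7, 4.1]
gripper_width: 14.4
```

```bash
cat > f.py <<'E'
from h import *
import sys
np.set_printoptions(precision=2,suppress=True)
n=int(sys.argv[1]);a=[]
for i in range(n):
    s=state();p=s['tool_pos'][:2]-[473.4,283.3];u=p/np.linalg.norm(p);t=np.array([-u[1],u[0]]);f=s['ft_force'][:2]
    print(s['t'],p,np.linalg.norm(p).round(2),'ang',np.degrees(np.arctan2(p[1],p[0])).round(2),'tang',(-f@t).round(2),'rad',(f@u).round(2),'z',s['ft_force'][2].round(1))
    im=capture('top')
save('top'+sys.argv[2],im)
cv2.imwrite('pics/z'+sys.argv[2]+'.png',cv2.resize(im[175:225,275:325][:,:,::-1],(500,500),interpolation=3))
E
python3 f.py 3 18
```

```text
27.9833 [11.34 27.52] 29.76 ang 67.61 tang 4.21 rad 3.52 z 4.1
28.0333 [11.16 27.57] 29.75 ang 67.96 tang 3.68 rad 4.58 z 5.2
28.0833 [11.17 27.6 ] 29.78 ang 67.97 tang 4.19 rad 4.8 z 5.1
```

View pics/z18.png

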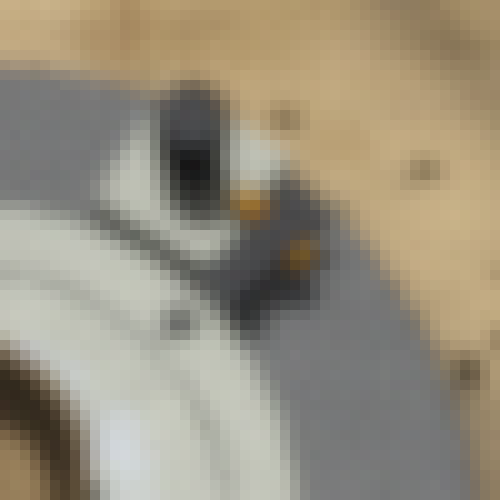

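Emit:
{"fn": "send_rows", "kwargs": {
  "series": [
    [[-0.0003,0.0001,0,0,-1],[-0.0003,0.0001,0,0,-1],[-0.0003,0.0001,0,0,-1],[-0.0003,0.0001,0,0,-1],[-0.0003,0.0001,0,0,-1],[-0.0003,0.0001,0,0,-1],[-0.0003,0.0001,0,0,-1],[-0.0003,0.0001,0,0,-1],[-0.0003,0.0001,0,0,-1],[-0.0003,0.0001,0,0,-1]]
  ]
}}

```text
t: 28.97
tool_pos: [481.6, 312.0, 115.1]
eef_rot: [0.679, -0.679, 0.197, -0.198]
ft_force: [5.5, 2.7, 2.8]
gripper_width: 14.3
```

```bash
python3 f.py 3 19
```

```text
28.9667 [ 8.23 28.73] 29.88 ang 74.02 tang 4.58 rad 4.09 z 2.8
29.0167 [ 8.06 28.71] 29.82 ang 74.32 tang 4.02 rad 3.09 z 4.4
29.0667 [ 8.07 28.75] 29.86 ang 74.33 tang 4.36 rad 3.65 z 3.1
```

Still free drag (≈4.2 N). Continue.

Emit:
{"fn": "send_rows", "kwargs": {
  "series": [
    [[-0.0003,0.0001,0,0,-1],[-0.0003,0.0001,0,0,-1],[-0.0003,0.0001,0,0,-1],[-0.0003,0.0001,0,0,-1],[-0.0003,0,0,0,-1],[-0.0003,0.0001,0,0,-1],[-0.0003,0,0,0,-1],[-0.0003,0.0001,0,0,-1],[-0.0003,0,0,0,-1],[-0.0003,0,0,0,-1]]
  ]
}}

```text
t: 29.95
tool_pos: [478.4, 312.8, 115.0]
eef_rot: [0.679, -0.679, 0.197, -0.198]
ft_force: [4.8, 2.8, 4.9]
gripper_width: 14.1
```

```bash
python3 f.py 3 20
```

```text
29.95 [ 5.02 29.5 ] 29.92 ang 80.34 tang 4.24 rad 3.58 z 4.9
30.0 [ 4.93 29.49] 29.9 ang 80.51 tang 3.68 rad 3.09 z 4.5
30.05 [ 4.95 29.51] 29.92 ang 80.47 tang 2.79 rad 3.56 z 4.1
```

View pics/z20.png

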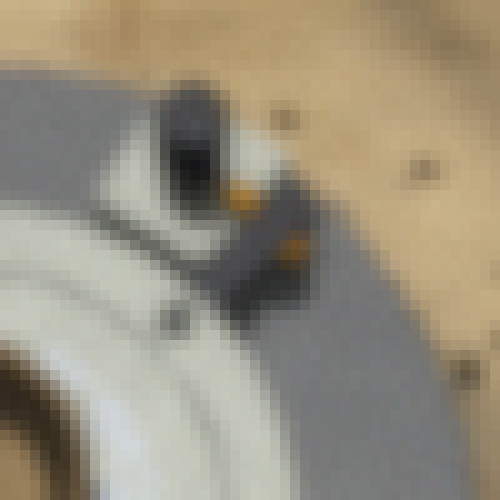

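Emit:
{"fn": "send_rows", "kwargs": {
  "series": [
    [[-0.0003,0.0001,0,0,-1],[-0.0003,0,0,0,-1],[-0.0003,0.0001,0,0,-1],[-0.0003,0,0,0,-1],[-0.0003,0,0,0,-1],[-0.0003,0.0001,0,0,-1],[-0.0003,0,0,0,-1],[-0.0003,0,0,0,-1],[-0.0003,0,0,0,-1],[-0.0003,0,0,0,-1]]
  ]
}}

```text
t: 30.93
tool_pos: [475.3, 313.3, 115.0]
eef_rot: [0.679, -0.679, 0.197, -0.197]
ft_force: [4.5, 3.6, 4.3]
gripper_width: 14.1
```

```bash
python3 f.py 3 21
```

```text
30.9333 [ 1.91 29.97] 30.03 ang 86.34 tang 4.24 rad 3.88 z 4.3
30.9833 [ 1.78 29.96] 30.02 ang 86.6 tang 4.15 rad 2.79 z 4.3
31.0333 [ 1.76 29.97] 30.02 ang 86.64 tang 3.98 rad 3.07 z 4.9
```

Emit:
{"fn": "send_rows", "kwargs": {
  "series": [
    [[-0.0003,0,0,0,-1],[-0.0003,0,0,0,-1],[-0.0003,0,0,0,-1],[-0.0003,0,0,0,-1],[-0.0003,0,0,0,-1],[-0.0003,0,0,0,-1],[-0.0003,0,0,0,-1],[-0.0003,0,0,0,-1],[-0.0003,0,0,0,-1],[-0.0003,0,0,0,-1]]
  ]
}}

```text
t: 31.92
tool_pos: [472.1, 313.4, 115.0]
eef_rot: [0.679, -0.679, 0.197, -0.197]
ft_force: [3.8, 3.0, 3.5]
gripper_width: 14.0
```

```bash
python3 f.py 3 22
```

```text
31.9167 [-1.25 30.09] 30.12 ang 92.39 tang 3.96 rad 2.82 z 3.5
31.9667 [-1.35 30.08] 30.11 ang 92.57 tang 4.18 rad 3.02 z 5.3
32.0167 [-1.36 30.08] 30.12 ang 92.6 tang 3.19 rad 3.17 z 4.4
```

View pics/z22.png

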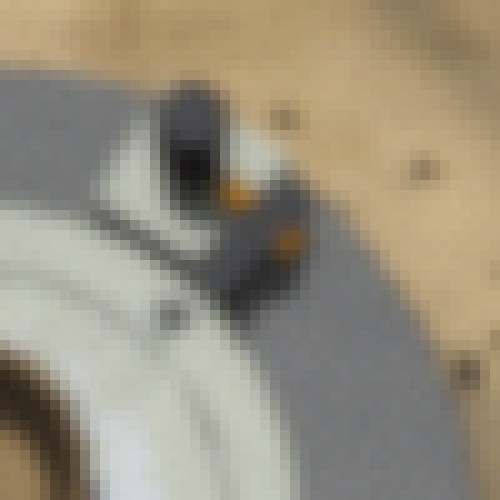

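Emit:
{"fn": "send_rows", "kwargs": {
  "series": [
    [[-0.0003,0,0,0,-1],[-0.0003,0,0,0,-1],[-0.0003,0,0,0,-1],[-0.0003,-0.0001,0,0,-1],[-0.0003,0,0,0,-1],[-0.0003,0,0,0,-1],[-0.0003,-0.0001,0,0,-1],[-0.0003,0,0,0,-1],[-0.0003,-0.0001,0,0,-1],[-0.0003,0,0,0,-1]]
  ]
}}

```text
t: 32.9
tool_pos: [469.1, 313.2, 115.0]
eef_rot: [0.679, -0.679, 0.197, -0.197]
ft_force: [3.7, 3.6, 4.7]
gripper_width: 14.7
```

```bash
python3 f.py 3 23
```

```text
32.9 [-4.35 29.89] 30.2 ang 98.28 tang 4.14 rad 3.04 z 4.7
32.95 [-4.45 29.89] 30.22 ang 98.47 tang 3.1 rad 3.12 z 5.5
33.0 [-4.45 29.87] 30.2 ang 98.47 tang 4.06 rad 2.93 z 5.8
```

Emit:
{"fn": "send_rows", "kwargs": {
  "series": [
    [[-0.0003,0,0,0,-1],[-0.0003,-0.0001,0,0,-1],[-0.0003,0,0,0,-1],[-0.0003,-0.0001,0,0,-1],[-0.0003,-0.0001,0,0,-1],[-0.0003,0,0,0,-1],[-0.0003,-0.0001,0,0,-1],[-0.0003,-0.0001,0,0,-1],[-0.0003,-0.0001,0,0,-1],[-0.0003,0,0,0,-1]]
  ]
}}

```text
t: 33.88
tool_pos: [465.9, 312.7, 115.0]
eef_rot: [0.679, -0.679, 0.197, -0.197]
ft_force: [3.9, 3.1, 5.8]
gripper_width: 14.2
```

```bash
python3 f.py 3 24
```

```text
33.8833 [-7.46 29.35] 30.28 ang 104.26 tang 4.5 rad 2.03 z 5.8
33.9333 [-7.59 29.31] 30.28 ang 104.51 tang 4.4 rad 2.22 z 6.0
33.9833 [-7.59 29.34] 30.3 ang 104.5 tang 3.82 rad 2.64 z 5.3
```

View pics/z24.png

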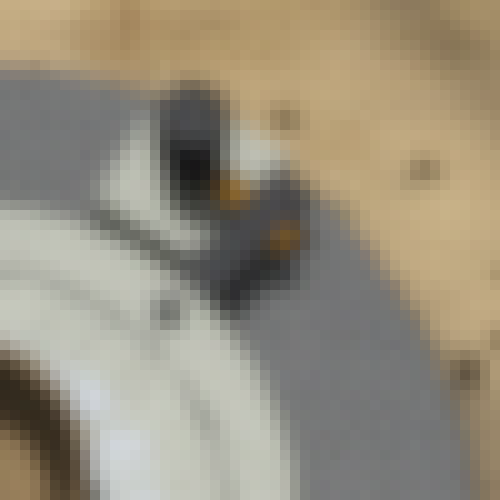

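Emit:
{"fn": "send_rows", "kwargs": {
  "series": [
    [[-0.0003,-0.0001,0,0,-1],[-0.0003,-0.0001,0,0,-1],[-0.0003,-0.0001,0,0,-1],[-0.0003,0,0,0,-1],[-0.0003,-0.0001,0,0,-1],[-0.0003,-0.0001,0,0,-1],[-0.0003,-0.0001,0,0,-1],[-0.0003,-0.0001,0,0,-1],[-0.0003,-0.0001,0,0,-1],[-0.0003,-0.0001,0,0,-1]]
  ]
}}

```text
t: 34.87
tool_pos: [462.8, 311.8, 115.0]
eef_rot: [0.679, -0.679, 0.197, -0.197]
ft_force: [2.8, 4.0, 5.7]
gripper_width: 14.4
```

```bash
python3 f.py 3 25
```

```text
34.8667 [-10.6   28.48] 30.39 ang 110.42 tang 4.07 rad 2.79 z 5.7
34.9167 [-10.68  28.45] 30.38 ang 110.58 tang 3.34 rad 2.81 z 6.2
34.9667 [-10.64  28.42] 30.34 ang 110.52 tang 4.08 rad 2.27 z 6.1
```

Emit:
{"fn": "send_rows", "kwargs": {
  "series": [
    [[-0.0003,-0.0001,0,0,-1],[-0.0003,-0.0001,0,0,-1],[-0.0003,-0.0001,0,0,-1],[-0.0003,-0.0001,0,0,-1],[-0.0003,-0.0001,0,0,-1],[-0.0003,-0.0001,0,0,-1],[-0.0003,-0.0002,0,0,-1],[-0.0003,-0.0001,0,0,-1],[-0.0003,-0.0002,0,0,-1],[-0.0002,-0.0002,0,0,-1]]
  ]
}}

```text
t: 35.85
tool_pos: [459.8, 310.5, 115.0]
eef_rot: [0.679, -0.679, 0.197, -0.197]
ft_force: [2.4, 4.0, 6.3]
gripper_width: 14.2
```

```bash
python3 f.py 3 26
```

```text
35.85 [-13.59  27.22] 30.42 ang 116.54 tang 3.91 rad 2.55 z 6.3
35.9 [-13.68  27.21] 30.45 ang 116.69 tang 3.2 rad 1.37 z 5.9
35.95 [-13.69  27.18] 30.44 ang 116.73 tang 4.27 rad 2.0 z 5.8
```

View pics/z26.png

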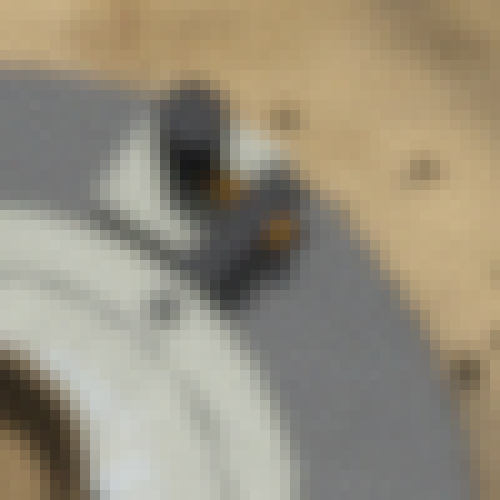

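Emit:
{"fn": "send_rows", "kwargs": {
  "series": [
    [[-0.0003,-0.0001,0,0,-1],[-0.0003,-0.0002,0,0,-1],[-0.0003,-0.0001,0,0,-1],[-0.0003,-0.0002,0,0,-1],[-0.0002,-0.0001,0,0,-1],[-0.0003,-0.0002,0,0,-1],[-0.0003,-0.0001,0,0,-1],[-0.0002,-0.0002,0,0,-1],[-0.0003,-0.0002,0,0,-1],[-0.0002,-0.0002,0,0,-1]]
  ]
}}

```text
t: 36.83
tool_pos: [457.2, 309.1, 115.0]
eef_rot: [0.679, -0.679, 0.197, -0.197]
ft_force: [2.3, 4.4, 5.5]
gripper_width: 14.3
```

```bash
python3 f.py 4 27
```

```text
36.8333 [-16.17  25.81] 30.46 ang 122.07 tang 4.3 rad 2.53 z 5.5
36.8833 [-16.23  25.81] 30.48 ang 122.17 tang 3.86 rad 1.92 z 4.8
36.9333 [-16.26  25.79] 30.49 ang 122.24 tang 4.4 rad 1.82 z 5.6
36.9833 [-16.25  25.78] 30.47 ang 122.22 tang 5.08 rad 2.15 z 5.9
```

Emit:
{"fn": "send_rows", "kwargs": {
  "series": [
    [[-0.0002,-0.0001,0,0,-1],[-0.0002,-0.0001,0,0,-1],[-0.0002,-0.0001,0,0,-1],[-0.0002,-0.0002,0,0,-1],[-0.0002,-0.0001,0,0,-1],[-0.0002,-0.0002,0,0,-1],[-0.0002,-0.0001,0,0,-1],[-0.0002,-0.0001,0,0,-1],[-0.0002,-0.0002,0,0,-1],[-0.0002,-0.0002,0,0,-1]]
  ]
}}

```text
t: 37.87
tool_pos: [455.3, 307.9, 115.0]
eef_rot: [0.68, -0.679, 0.197, -0.197]
ft_force: [2.9, 5.1, 5.4]
gripper_width: 14.3
```

```bash
python3 f.py 4 28
```

```text
37.8667 [-18.1   24.56] 30.51 ang 126.39 tang 5.34 rad 2.37 z 5.4
37.9167 [-18.16  24.55] 30.54 ang 126.48 tang 4.33 rad 1.0 z 4.6
37.9667 [-18.16  24.55] 30.54 ang 126.49 tang 5.43 rad 2.03 z 5.4
38.0167 [-18.13  24.56] 30.52 ang 126.44 tang 5.21 rad 2.83 z 5.4
```

View pics/z28.png

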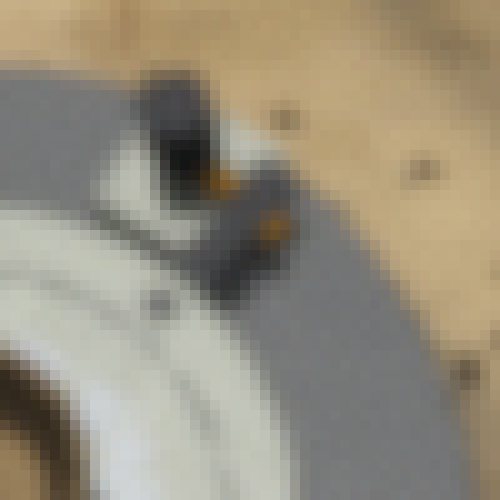

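Emit:
{"fn": "send_rows", "kwargs": {
  "series": [
    [[-0.0002,-0.0001,0,0,-1],[-0.0002,-0.0002,0,0,-1],[-0.0002,-0.0001,0,0,-1],[-0.0002,-0.0002,0,0,-1],[-0.0002,-0.0002,0,0,-1],[0,0,0,0,-1],[0,0,0,0,-1],[0,0,0,0,-1],[0,0,0,0,-1],[0,0,0,0,-1]]
  ]
}}

```text
t: 38.9
tool_pos: [454.3, 307.1, 115.0]
eef_rot: [0.68, -0.679, 0.197, -0.197]
ft_force: [3.4, 4.8, 4.6]
gripper_width: 14.1
```

```bash
python3 f.py 5 29
```

```text
38.9 [-19.1   23.81] 30.53 ang 128.73 tang 5.68 rad 1.66 z 4.6
38.95 [-19.09  23.86] 30.55 ang 128.67 tang 5.45 rad 1.46 z 3.7
39.0 [-19.11  23.83] 30.55 ang 128.73 tang 5.85 rad 0.86 z 4.4
39.05 [-19.09  23.86] 30.55 ang 128.66 tang 5.58 rad 0.67 z 5.2
39.1 [-19.1   23.83] 30.54 ang 128.71 tang 4.7 rad 1.76 z 4.6
```

Emit:
{"fn": "send_rows", "kwargs": {
  "series": [
    [[-0.0002,-0.0001,0,0,-1],[-0.0002,-0.0002,0,0,-1],[-0.0002,-0.0002,0,0,-1],[-0.0002,-0.0002,0,0,-1],[-0.0002,-0.0001,0,0,-1],[-0.0002,-0.0002,0,0,-1],[0,0,0,0,-1],[0,0,0,0,-1],[0,0,0,0,-1],[0,0,0,0,-1]]
  ]
}}

```text
t: 39.98
tool_pos: [453.2, 306.3, 115.0]
eef_rot: [0.68, -0.679, 0.197, -0.197]
ft_force: [4.0, 5.2, 4.2]
gripper_width: 14.5
```

```bash
python3 f.py 6 30
```

```text
39.9833 [-20.17  22.99] 30.58 ang 131.27 tang 6.43 rad 1.23 z 4.2
40.0333 [-20.17  22.99] 30.58 ang 131.26 tang 5.86 rad 1.32 z 3.8
40.0833 [-20.16  22.99] 30.58 ang 131.25 tang 6.5 rad 1.2 z 4.2
40.1333 [-20.17  23.  ] 30.59 ang 131.25 tang 4.6 rad 1.25 z 4.2
40.1833 [-20.12  22.97] 30.54 ang 131.21 tang 5.81 rad 1.8 z 3.9
40.2333 [-20.18  22.97] 30.57 ang 131.3 tang 5.82 rad 1.46 z 3.7
```

View pics/z30.png

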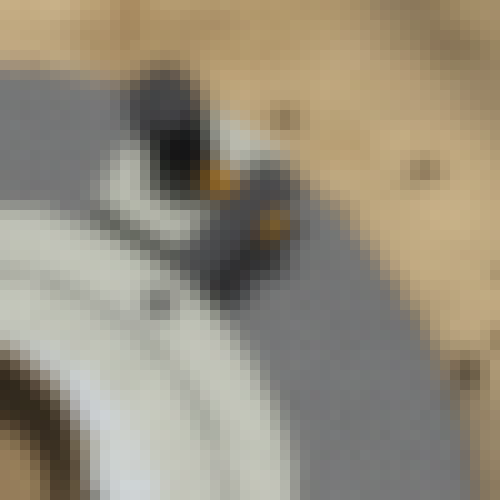

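Emit:
{"fn": "send_rows", "kwargs": {
  "series": [
    [[-0.0002,-0.0002,0,0,-1],[-0.0002,-0.0002,0,0,-1],[-0.0002,-0.0001,0,0,-1],[-0.0002,-0.0002,0,0,-1],[-0.0001,-0.0002,0,0,-1],[0,0,0,0,-1],[0,0,0,0,-1],[0,0,0,0,-1],[0,0,0,0,-1],[0,0,0,0,-1]]
  ]
}}

```text
t: 41.12
tool_pos: [452.5, 305.6, 115.1]
eef_rot: [0.68, -0.678, 0.197, -0.197]
ft_force: [4.3, 5.7, 3.6]
gripper_width: 14.4
```

```bash
python3 f.py 6 31
```

```text
41.1167 [-20.86  22.34] 30.56 ang 133.03 tang 7.03 rad 1.28 z 3.6
41.1667 [-20.85  22.39] 30.6 ang 132.96 tang 7.26 rad 1.55 z 3.6
41.2167 [-20.85  22.35] 30.56 ang 133.01 tang 8.24 rad 1.93 z 3.2
41.2667 [-20.86  22.32] 30.55 ang 133.06 tang 7.79 rad 1.73 z 3.3
41.3167 [-20.87  22.35] 30.58 ang 133.03 tang 7.09 rad 1.88 z 3.3
41.3667 [-20.87  22.38] 30.6 ang 133.01 tang 7.08 rad 2.14 z 2.9
```

Emit:
{"fn": "send_rows", "kwargs": {
  "series": [
    [[0,0,0,0,1],[0,0,0,0,1],[0,0,0,0,1],[0,0,0,0,1],[0,0,0,0,1],[0,0,0,0,1],[0,0,0,0,1],[0,0,0,0,1],[0,0,0,0,1],[0,0,0,0,1]]
  ]
}}

```text
t: 42.25
tool_pos: [452.3, 304.5, 114.9]
eef_rot: [-0.679, 0.679, -0.197, 0.197]
ft_force: [-0.2, -0.0, 0.2]
gripper_width: 85.7
```

Emit:
{"fn": "send_rows", "kwargs": {
  "series": [
    [[0,0,0.005,0,1],[0,0,0.01,0,1],[0,0,0.015,0,1],[0,0,0.015,0,1],[0,0,0.015,0,1],[0,0,0.015,0,1],[0,0,0.015,0,1],[0,0,0.015,0,1],[0,0,0.015,0,1],[0,0,0.01,0,1]]
  ]
}}

```text
t: 43.08
tool_pos: [452.9, 304.8, 247.4]
eef_rot: [0.68, -0.678, 0.197, -0.198]
ft_force: [0.0, -0.2, -0.1]
gripper_width: 85.4
```

```bash
python3 f.py 1 32; python3 - <<'E'
from look import *
look('33',[],cams=('wrist','scene'))
w=get_calibration('wrist')
im=cv2.imread('pics/wrist33.png');cv2.imwrite('pics/m33.png',np.hstack([cv2.resize(im,(533,400)),cv2.resize(cv2.imread('pics/z32.png')[:, :],(267,400))]))
E
```

```text
43.0833 [-20.46  21.53] 29.7 ang 133.54 tang -0.13 rad -0.19 z -0.1
{'t': 43.1333, 'q': array([-0.88,  0.29,  0.27,  1.88, -0.09,  0.98,  0.44]), 'joint_torque': array([ -0.47, -36.49,   1.69, -20.77,   0.01,   0.17,  -0.01]), 'tool_pos': array([453.67, 305.34, 248.79]), 'ft_force': array([ 0.89, -0.25,  1.81])}
wrist [[0.5353, 0.8447, 0.0058, -502.155], [0.8017, -0.5102, 0.3114, -247.831], [0.266, -0.1621, -0.9502, 307.1512], [0.0, 0.0, 0.0, 1.0]]
scene
```

View pics/m33.png

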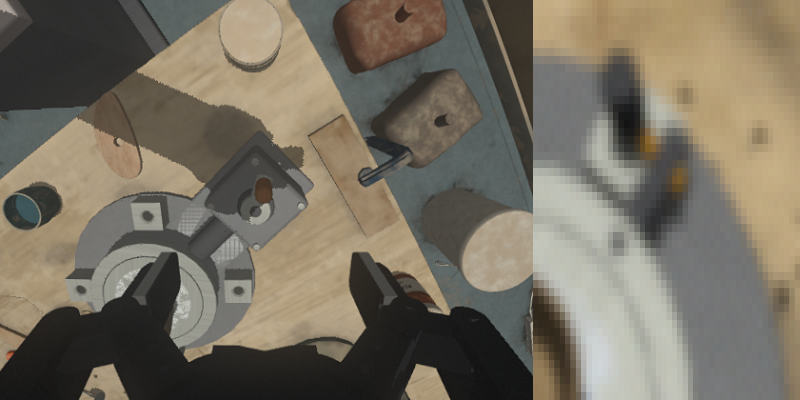

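View pics/scene33.png

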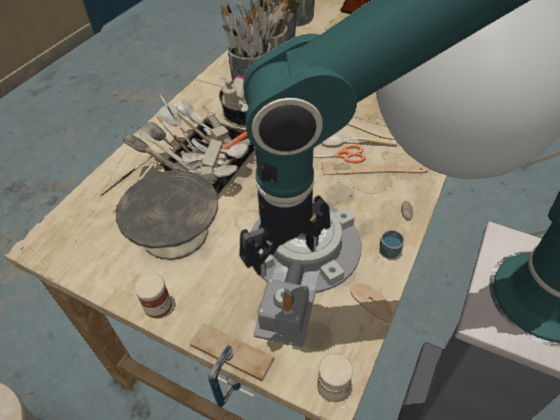

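```bash
python3 - <<'E'
import cv2,numpy as np
g=lambda n:cv2.cvtColor(cv2.imread(f'pics/top{n}.png'),cv2.COLOR_BGR2GRAY).astype(np.float32)
def reg(a,b,r):
    y0,y1,x0,x1=r; A=g(a)[y0:y1,x0:x1];B=g(b)[y0:y1,x0:x1]
    try:
        _,W=cv2.findTransformECC(A,B,np.eye(2,3,dtype=np.float32),cv2.MOTION_TRANSLATION,(3,200,1e-6));return W[:,2]
    except Exception as e: return str(e)[:40]
for a,b in [(26,28),(28,29),(29,30),(30,31),(31,32),(28,32)]:
    print(a,b,'lug',reg(a,b,(188,212,292,312)),'pin',reg(a,b,(178,200,284,298)))
im=cv2.imread('pics/top32.png');cv2.imwrite('pics/z33.png',np.hstack([cv2.resize(cv2.imread('pics/top31.png')[175:225,275:325],(400,400),interpolation=3),cv2.resize(im[175:225,275:325],(400,400),interpolation=3)]))
E
```

```text
26 28 lug [-0.41747218 -0.33102277] pin [-1.0173542 -0.8378672]
28 29 lug [-0.17394336 -0.06190349] pin [-0.3485132  -0.18996161]
29 30 lug [-0.11703129 -0.07948581] pin [-0.35986638 -0.13510725]
30 31 lug [-0.08241145 -0.0563426 ] pin [-0.12576959 -0.05509476]
31 32 lug [-0.00400526  0.01459832] pin [ 0.0044736  -0.00285957]
28 32 lug [-0.49283832 -0.26192683] pin [-0.9740141  -0.60319114]
```

View pics/z33.png

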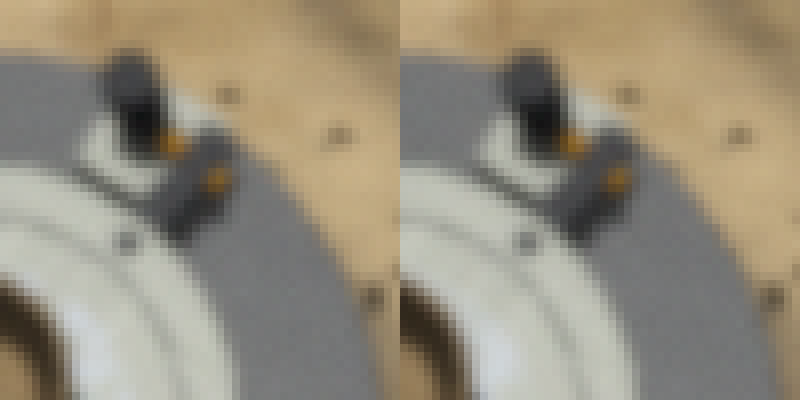

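Emit:
{"fn": "send_rows", "kwargs": {
  "series": [
    [[0.012,-0.02,0.01,0,1],[0.012,-0.02,0.01,0,1],[0.012,-0.02,0.01,0,1],[0.012,-0.02,0.01,0,1],[0.012,-0.02,0.01,0,1],[0.012,-0.02,0,0,1],[0.012,-0.02,0,0,1],[0.006,-0.015,0,0,1],[0,0,0,0,1],[0,0,0,0,1]]
  ]
}}

```text
t: 44.07
tool_pos: [542.1, 148.9, 293.9]
eef_rot: [-0.679, 0.679, -0.198, 0.197]
ft_force: [0.2, 1.5, -0.1]
gripper_width: 85.3
```

```bash
python3 - <<'E'
from look import *
look('34',['cup','stop_pin','pin_grip'],cams=('wrist',))
im=cv2.imread('pics/wrist34.png');cv2.imwrite('pics/m34.png',cv2.resize(im[60:330,120:400],(622,600)))
w=get_calibration('wrist')
for z in (36,62,82,102): print(z,proj(w,(607.9,40.5,z)))
print(proj(w,(516.2,97.5,56)))
E
```

```text
{'t': 44.0667, 'q': array([-0.63,  0.28,  0.37,  1.79, -0.11,  1.09,  0.78]), 'joint_torque': array([  1.45, -40.57,   4.11, -25.32,   0.17,  -0.01,   0.06]), 'tool_pos': array([542.06, 148.87, 293.89]), 'ft_force': array([ 0.25,  1.52, -0.11])}
wrist cup [([233.6, 185.2], 0.92)]
wrist stop_pin [([236.4, 245.7], 0.79)]
wrist pin_grip [([235.9, 272.8], 0.73)]
wrist [[0.5368, 0.8437, -0.001, -416.2429], [0.8026, -0.5103, 0.3089, -412.2942], [0.2601, -0.1666, -0.9511, 305.2345], [0.0, 0.0, 0.0, 1.0]]
36 [234.66 255.89]
62 [232.03 265.22]
82 [229.78 273.21]
102 [227.3  282.02]
[227.99 181.52]
```

View pics/m34.png

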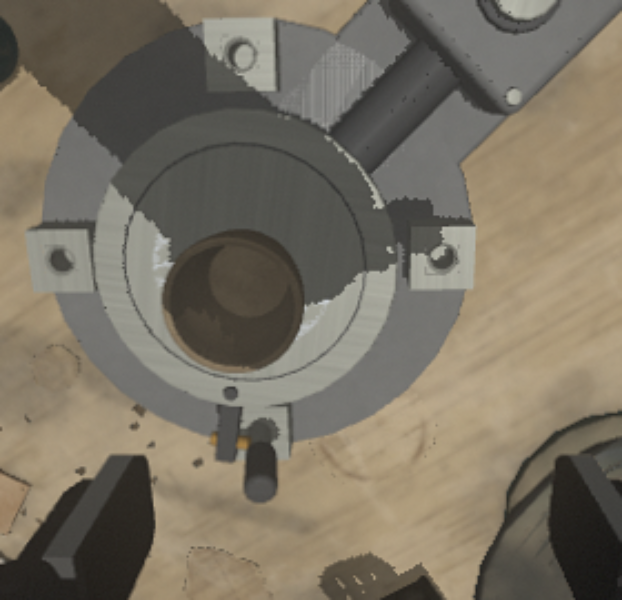

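```bash
python3 - <<'E'
from station import *
print(close_job()); print(state()['t'])
E
```

```text
the job is handed in; nothing more can be done
None
the job is handed in; nothing more can be done
```

I moved the stop pin from hole_a to hole_b and wound the crank anticlockwise about 3⅓ turns, until the stop screw came up snug against the pin. I then let go, backed the gripper off and handed the job in at about 44 s. No verdict was reported.

**Last checks:**
- **Pin:** it was released with the gripper at 84.2 mm, against 84.7 mm when it stood seated in hole_a, so it is fully home. It now leans about 0.08 rad towards the winding direction, from the slack in the hole; the limit is 0.2 rad.
- **Snugness:** the handle force rose from about 4.0 N while turning freely to about 7.3 N at the end. That puts roughly 11 N on the lug by the 3.5 ratio. I inferred this from the wrist force and did not measure the contact directly.
- **After letting go:** the top camera showed no movement of the lug or pin, to within about 0.02 pixel. The gripper was clear, and in the last wrist picture the cup stood centred and upright.

**What disagreed:**
- The top camera put positions about 2 mm off from the other two cameras, so I set the pin's travel from the fitted hole pattern and the measured grasp.
- In the last picture the projected hole_b fell about 4 pixels from the boss, so the lean figure is approximate.

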